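Put the master part away and close up the checking station

ROBOT

A 7-joint arm with a two-finger parallel gripper is mounted at the origin on the work surface. World frame = base frame: x ahead of the robot, y to its left, z up, the work surface at z = 0. Lengths are in m, angles in rad, forces in N, time in s.
With the tool pointing down it reaches from about 0.425 to 0.875 m from the base axis. Payload 4.7 kg.
Tool frame: the origin (TCP) lies on the centre line of the jaws, within the pads' length; the fingertips stand 14 mm ahead of it and the grasp point (between the pads) lies 5 mm behind it; z points along the fingers, y is the line along which they close (so a half turn about z gives the same grasp; the last joint's range is limited). The gripper opens to 87 mm and grips with 3 to 60 N. Pads are 19 mm wide; open, the fingers measure 117 mm over their backs; the gripper's body (75 mm by 190 mm) begins 51 mm behind the grasp point.
Start: joints at [-1.25, 0.321, -0.07, 1.45, 0.023, 1.371, -0.057], TCP at [0.196, 0.62, 0.237] pointing down, gripper open.
Joint ranges: [-2.86, 2.86], [-0.3, 2.09], [-1.38, 1.24], [0.06, 2.45], [-1.56, 4.7], [0.09, 2.05], [-2.69, 2.69]. Speed limits (rad/s): [2.57, 2.57, 3.14, 3.14, 3.14, 3.14, 3.14].

INTERFACE

Orientations are given as a rotation vector (axis times angle).
In Python, from bench import ctrl gives the robot as it stands.
- The arm moves only by the tool send_rows, never from a script. Its argument "steps" is a list of rows, each an object of numbers: "tx", "ty", "tz": the shift along the tool's x, y, z in units of 60 mm (1.0 is 60 mm); "turn": the turn about the tool's z in units of 8 degrees (1.0 is 8 degrees); "grip": the opening, from 0 (shut) to 1 (fully open). A call has 1 to 12 rows; each row shifts and turns the commanded pose from where the row before left it, along the tool's axes as they then stand; what a row does not reach is not made up. A row lasts 1/8 s, in which the tool goes at most 62.5 mm and 10.7 degrees, less where a joint would pass 70% of its speed; a pose out of reach is approached as far as the arm can. A call is refused whole if a number of a shift passes 1 or a number of a turn 1, either way. A call with a gripper value outside its range is refused whole. The fingers move at their own pace and stop on an object; "newtons" is the grip in N (left out, the last holds). Time passes only in rows, so rows that do not move let the fingers close. It gives the time, the measured TCP pose, the force, the opening and the grip force at its end, in the units of the state.
- ctrl.get_state(): the state, without advancing time (a new reading comes with each control period).
- ctrl.get_image(name): name is "side" or "top" or "wrist"; returns a dict with "pixels" (480x640x3 uint8, red, green, blue), "K" (3x3 intrinsics, pixels), "cam_to_world" (4x4, takes a point from camera to world coordinates); the wrist camera has in their place "T_tool_cam" (4x4, takes a point from camera to tool coordinates, whose origin is the TCP and whose axes are the flange's). Camera axes: x right, y down, z forward; pixel columns grow to the right and rows downward; lengths in m; the calibration is good to about 2 mm. A picture is of the moment at which its call begins: read the wrist's pose just before it. There is no depth.
- ctrl.close_job(): hands the job in; it is judged then, once.
The state is a dict: "time": time; "joint_positions": joint angles; "qd": joint speeds; "joint_torque": joint torques, N m; "position": TCP position; "tool_rot": TCP orientation; "ft_force": force on the tool from outside, world axes, zero at the start; "torque": the same for the moment, N m; "grip_width": opening from 0.0 (shut) to 1.0 (fully open); "grip_force": force on a finger pad.
Only numpy, scipy, OpenCV 4.12 (cv2) and the standard library are available. Lean on these libraries where they do the work, as an engineer would, in place of code of your own. Each camera call takes 0.05 s, during which the arm holds its last target. There are 200 camera calls.

TASK

The camera check is finished: pull the cabinet's drawer out to its stop, then take the master part (steel plate with a grip bar) out of the open checking box and lay it flat in the drawer, letting go only when it rests there, not dropping it. Then push the drawer fully home with the part inside, and last lower the clear hood of the checking box gently until it is fully down. Leave all the other things where they are.

Things in the scene. Friction and masses are not known exactly. Their poses are not given: they have to be found in the camera images.
- drawer (a joint): drawer of the cabinet, m: 0 = fully home, 0.17 = out at its stop. It slides along the cabinet's -x axis. Friction about 1 to 2 N; it stays where it is left.
- drawer_handle (a point): centre of the drawer's handle: level steel bar 12 mm thick, 120 mm long along y, 50 mm in front of the drawer's panel, 60 mm above the table, on stubs 52 mm either side. x points into the cabinet. A fixed crossbar is above it (see cabinet): a gripper pointing straight down does not fit; lean the tool back towards the robot by 30 to 40 degrees.
- drawer_floor (a point): point on the drawer's inner floor surface, mid-width, 50 mm behind the front panel, 19 mm above the table; moves with the drawer; x into the cabinet, z up. Inner space x = -50 to +156, y = +-86 mm; walls 4 mm thick, 50 mm high. Front panel 12 mm thick, 214 mm wide, top 66 mm above the floor. At its stop the space up to x = +120 mm is out of the cabinet.
- cabinet: grey cabinet fixed to the table, 240 (x) by 220 (y) by 115 mm high; origin under the middle of its front face, x to its rear, opening 98 mm high. A 16 mm crossbar along y at x = -46 mm, 190 mm above the table (130 mm above the closed handle, 16 mm behind it), on 18 mm posts at x = -62, y = +-137 mm, 234 mm high. Camera and ring light on its rear, up to 240 mm.
- master: master part, loose, 0.36 to 0.6 kg: steel plate 60 mm (x) by 120 mm (y) by 12 mm, with a round steel grip bar on two posts above it. Origin at the centre of the plate's underside, z up. At the start it lies flat in the checking box.
- master_bar (a point): centre of the master part's grip bar: 14 mm thick, 104 mm long along the part's y axis, 60 mm above the plate's underside (posts 40 mm either side of the centre). Top of the bar 67 mm above the underside.
- checker: checking box, black, open-topped, fixed to the table: 180 mm (x) by 210 mm (y) by 55 mm high, walls and floor 6 mm thick; origin at the centre of its underside, front towards -x. The hood is hinged along its far (+x) upper edge.
- hood (a joint): hinge angle of the clear hood over the checking box, rad: 0 = fully down on the box, 1.5 = open limit; it starts at 1.1 to 1.35, leaning over the box. Stiff hinge: it stays where it is left; about 2 to 5 N at its bar move it.
- hood_hinge (a point): point on the hood's hinge axis (the y axis), at the middle of the box's far upper edge, 55.5 mm above the table. This frame turns with the hood: the hood, a clear cover 180 x 210 mm and 34 mm deep, extends along its -x.
- hood_bar (a point): centre of the hood's bar: round steel, 12 mm thick, 120 mm long along y, carried by two arms (52 mm either side) 55 mm beyond the hood's free edge, 235 mm from the hinge axis (at -235, 0, +5 mm in the hinge's frame). About 60 mm above the table when the hood is down.
- lens: bystander: black lens, 52 mm across, 60 mm high, on the cabinet's top; origin under its centre.
- ring_light: bystander: black ring 100 mm across, 24 mm high; origin under its centre.
- clamp: bystander: aluminium rod clamp 60 x 36 x 60 mm; origin under its centre.
- screwdriver: bystander: screwdriver lying on the table, about 200 mm long; origin under its middle.
- bin: bystander: grey open bin 140 x 100 x 60 mm; origin under its centre.
- wash_bottle: bystander: white bottle 60 mm across, 150 mm high; origin under its centre.
- pot: bystander: grey cup 80 mm across, 90 mm high; origin under its centre.
Mind the look-alikes: they are no part of the job. What is shaped like the master but brown is not meant.

How it is judged:
On the way, in this order (a step that is already met when the one before it is completed fails the run):
1. the drawer is out at its stop (within 6 mm) (value of joint drawer above 0.164 m), for 0.2 s.
2. the master part lies flat in the drawer, drawer still out, released (x of master in the frame of drawer_floor between -0.03 and 0.14 m and y of master in the frame of drawer_floor between -0.06 and 0.06 m and z of master in the frame of drawer_floor between -0.006 and 0.008 m and angle between master's own z axis and vertical below 0.1 rad and contact force between the fingers and master below 0.3 N and linear speed of master below 0.03 m/s and value of joint drawer above 0.1 m), for 0.2 s.
3. the drawer is home (within 6 mm) with the part inside (x of master in the frame of drawer_floor between -0.03 and 0.14 m and y of master in the frame of drawer_floor between -0.06 and 0.06 m and z of master in the frame of drawer_floor between -0.006 and 0.008 m and angle between master's own z axis and vertical below 0.1 rad and value of joint drawer below 0.006 m), for 0.2 s.
4. the hood is fully down (within 0.03 rad) (value of joint hood below 0.03 rad), for 0.2 s.
At the end, for the whole second after the job is handed in: The master part lies flat (within 0.1 rad, plate within 8 mm of the floor's height) and at rest inside the drawer, the drawer is home within 6 mm, and the hood is down within 0.03 rad (all of step 3 and linear speed of master below 0.03 m/s and value of joint hood below 0.03 rad); the robot touches nothing.
It fails at once if the master part is dropped or thrown (moving faster than 0.6 m/s while the fingers do not hold it) (linear speed of master above 0.6 m/s and contact force between the fingers and master below 0.1 N).
It fails at once if the hood is slammed (closing faster than 1.5 rad/s) (velocity of joint hood below -1.5 rad/s).
It fails at once if a bystander is moved by more than 40 mm or tipped over (distance of any of lens, ring_light, clamp, screwdriver, bin, wash_bottle, pot from where it was at the start of the episode above 0.04 m or angle between any of lens, ring_light, clamp, bin, wash_bottle, pot's own z axis and vertical above 0.5 rad).
It also fails if it takes over 72 s, if anything falls off the work surface, if the arm or the gripper's body presses on something with over 40 N, if the wrist force passes 120 N, or if a joint passes its speed limit or range.

## Working session

There is one attempt and no reset: what is moved stays moved. The work goes in short steps, Python scripts to look and compute and a tool call to move; the robot and the scene stay as the last step left them, time stands still between calls to the robot, and variables do not carry over. Pictures are saved under pics/ and viewed, at most 10 in all, crops included, and the job is handed in when it is done.

Besides the shell and the picture viewer there is one more tool, called after "Call:" in YAML: its name, and indented under it one key for each argument. send_rows: Moves the arm, as the interface text tells. Its arguments: {"type":"object","properties":{"steps":{"type":"array"},"newtons":{"type":"number"}},"required":["steps"]}

```bash
ls; mkdir -p pics
python3 - <<'E'
from bench import ctrl
import cv2,numpy as np
s=ctrl.get_state();print({k:np.round(v,3) for k,v in s.items()})
for n in("side","top"):
    d=ctrl.get_image(n);cv2.imwrite(f"pics/{n}0.png",d["pixels"][:,:,::-1]);print(n,np.round(d["K"],1).tolist(),np.round(d["cam_to_world"],3).tolist())
    np.savez(f"{n}0.npz",**d)
E
```

```text
pics
{'time': np.float64(0.0), 'joint_positions': array([-1.25 ,  0.322, -0.07 ,  1.452,  0.023,  1.371, -0.057]), 'qd': array([-0.001,  0.   ,  0.001, -0.   ,  0.001, -0.   ,  0.001]), 'joint_torque': array([ 1.0000e-03, -4.9129e+01, -4.0300e-01, -3.1252e+01, -6.4000e-02,
        4.4000e-02,  0.0000e+00]), 'position': array([0.196, 0.619, 0.235]), 'tool_rot': array([-4.800e-01, -3.105e+00,  3.000e-03]), 'ft_force': array([-0.225,  0.448,  0.065]), 'torque': array([ 0.015, -0.012, -0.013]), 'grip_force': np.float64(0.0), 'grip_width': np.float64(0.999)}
side [[486.3, 0.0, 321.6], [0.0, 486.3, 241.0], [0.0, 0.0, 1.0]] [[0.886, -0.338, 0.317, 0.151], [-0.463, -0.633, 0.621, -0.758], [-0.009, -0.697, -0.717, 0.942], [0.0, 0.0, 0.0, 1.0]]
top [[475.2, 0.0, 309.9], [0.0, 475.2, 235.3], [0.0, 0.0, 1.0]] [[0.005, -0.982, 0.191, 0.254], [-1.0, -0.007, -0.011, -0.005], [0.012, -0.191, -0.981, 1.417], [0.0, 0.0, 0.0, 1.0]]
```

View pics/top0.png

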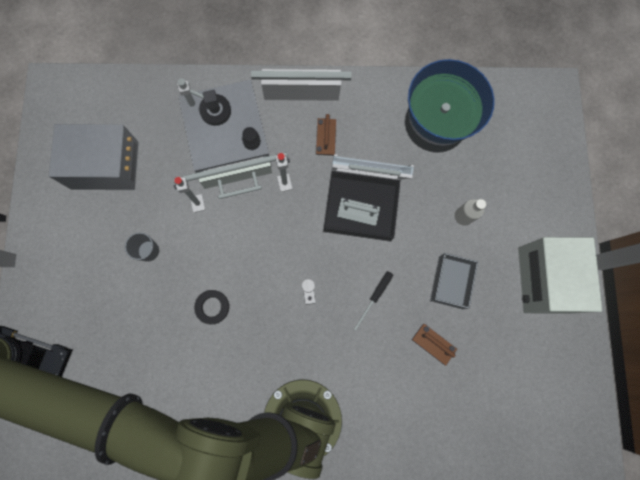

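View pics/side0.png

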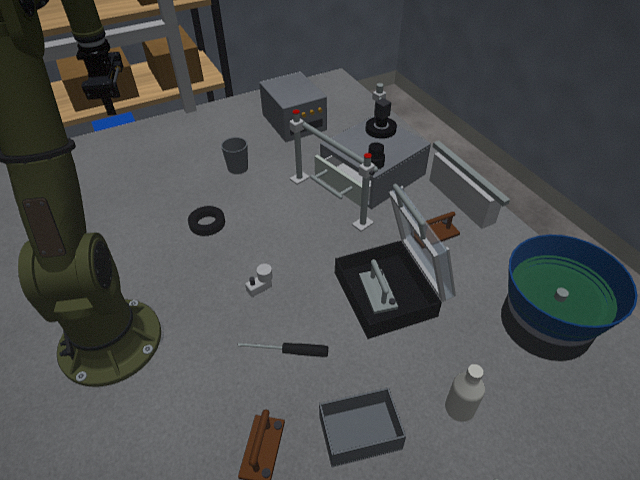

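Candidates for the master: the steel plate with a bar inside the black box, at top (358,209) / side (378,283). The brown look-alikes are at top (326,136) and (435,344), side (440,228) and (262,440). I choose the steel one in the box and will check it in close crops.

Run:
```python
import cv2,numpy as np
def crop(n,x0,y0,x1,y1,s,g):
    im=cv2.resize(cv2.imread(f"pics/{n}0.png")[y0:y1,x0:x1],None,fx=s,fy=s,interpolation=cv2.INTER_CUBIC)
    for x in range((x0//g+1)*g,x1,g):
        cv2.putText(im,str(x),((x-x0)*s,9),0,.35,(0,255,255),1);cv2.line(im,((x-x0)*s,10),((x-x0)*s,16),(0,255,255),1)
    for y in range((y0//g+1)*g,y1,g):
        cv2.putText(im,str(y),(0,(y-y0)*s+4),0,.35,(0,255,255),1)
    return im
t=crop("top",165,70,425,250,3,20);cv2.imwrite("pics/topc.png",t)
s=crop("side",270,90,470,340,3,20)[:600];s=crop("side",275,95,465,340,3,20)
s=cv2.resize(s,None,fx=.81,fy=.81);cv2.imwrite("pics/sidec.png",s);print(t.shape,s.shape)
```

```text
(540, 780, 3) (595, 462, 3)
```

View pics/topc.png

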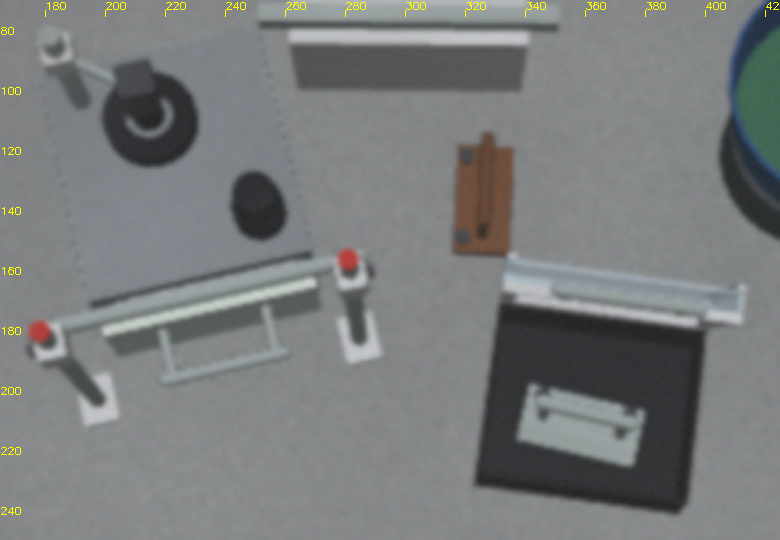

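View pics/sidec.png

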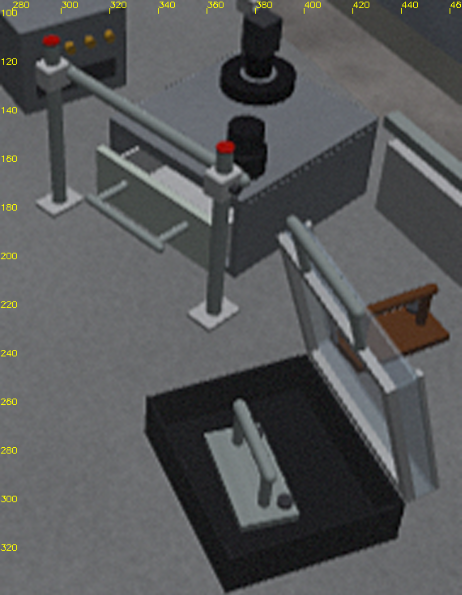

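The crops confirm the steel master in the box: its bar ends are at top (344,202)/(377,207) and side (374,262)/(386,292). The handle ends are at top (219,197)/(261,187), and the hood bar is at top (348,165)–(400,173).

```bash
cat > geo.py <<'E'
import numpy as np
D={n:dict(np.load(f"{n}0.npz")) for n in("top","side")}
def ray(n,p):
    K,T=D[n]["K"],D[n]["cam_to_world"];d=T[:3,:3]@np.linalg.solve(K,[p[0],p[1],1]);return T[:3,3],d/np.linalg.norm(d)
def tri(a,b):
    (o,d),(q,e)=ray("top",a),ray("side",b);A=np.c_[d,-e];s=np.linalg.lstsq(A,q-o,rcond=None)[0]
    u,v=o+s[0]*d,q+s[1]*e;return (u+v)/2,np.linalg.norm(u-v)
def plane(n,p,z):
    o,d=ray(n,p);return o+d*(z-o[2])/d[2]
E
python3 - <<'E'
from geo import *
P=dict(handle=[((219.3,197),(311.2,176.5)),((261,187.3),(341.7,196.2))],cross=[((185.7,177.7),(303,123.8)),((277.7,157.7),(363.5,160.8))],
red=[((178.3,180.3),(296,111.9)),((281,156.7),(368,155.5))],mbar=[((344,202.3),(373.8,261.7)),((377,207.3),(385.7,291.7))],hbar=[((348.3,165),(395.6,185.5)),((400,173.3),(423.1,225))])
for k,v in P.items():
    a,b=[tri(*q) for q in v];d=a[0]-b[0];m=(a[0]+b[0])/2
    print(k,a[0].round(3),b[0].round(3),'err',round(a[1],4),round(b[1],4),'mid',m.round(3),'len',np.linalg.norm(d).round(3),'yaw',np.degrees(np.arctan2(-d[0],d[1])).round(1),'az',np.degrees(np.arctan2(m[1],m[0])).round(1),'r',np.hypot(m[0],m[1]).round(3))
for p in[(342,197.7),(379.7,206.3),(376.3,225.3),(337.3,216.7)]:print(plane("top",p,.018).round(3))
for p in[(323.3,232.3),(392.3,241)]:print('box',plane("top",p,.055).round(3))
E
```

```text
handle [0.632 0.247 0.063] [0.663 0.124 0.068] err 0.0013 0.0043 mid [0.647 0.186 0.065] len 0.127 yaw 14.0 az 16.0 r 0.673
cross [0.645 0.314 0.197] [0.696 0.069 0.213] err 0.0019 0.0059 mid [0.671 0.192 0.205] len 0.251 yaw 11.6 az 16.0 r 0.698
red [0.628 0.323 0.235] [0.695 0.058 0.235] err 0.0015 0.0033 mid [0.662 0.19  0.235] len 0.273 yaw 14.3 az 16.1 r 0.689
mbar [ 0.617 -0.12   0.064] [ 0.596 -0.214  0.069] err 0.0004 0.0114 mid [ 0.607 -0.167  0.067] len 0.097 yaw -12.6 az -15.4 r 0.629
hbar [ 0.657 -0.114  0.28 ] [ 0.635 -0.242  0.283] err 0.0015 0.0011 mid [ 0.646 -0.178  0.281] len 0.131 yaw -9.7 az -15.4 r 0.67
[ 0.644 -0.118  0.018]
[ 0.618 -0.232  0.018]
[ 0.559 -0.221  0.018]
[ 0.585 -0.103  0.018]
box [ 0.529 -0.059  0.055]
box [ 0.504 -0.261  0.055]
```

Call:
send_rows:
  steps:
    - {"tz": -1}
    - {"tz": -1}
    - {"tz": -1}
    - {"tz": -1}

```text
validation failed for argument at $.st...
```

Call:
send_rows:
  steps:
    - {"tx": 0, "ty": 0, "tz": -1, "turn": 0, "grip": 1}
    - {"tx": 0, "ty": 0, "tz": -1, "turn": 0, "grip": 1}

```text
time: 0.35
position: [0.1962, 0.619, 0.3566]
tool_rot: [-0.48, -3.104, 0.004]
ft_force: [0.4, 0.4, 0.4]
grip_width: 0.999
grip_force: 0.0
```

Call:
send_rows:
  steps:
    - {"tx": -1, "ty": -0.05, "tz": 0, "turn": 0.66, "grip": 1}
    - {"tx": -1, "ty": -0.05, "tz": 0, "turn": 0.66, "grip": 1}
    - {"tx": -1, "ty": -0.05, "tz": 0, "turn": 0.66, "grip": 1}
    - {"tx": -1, "ty": -0.05, "tz": 0, "turn": 0.66, "grip": 1}
    - {"tx": -1, "ty": -0.05, "tz": 0, "turn": 0.66, "grip": 1}
    - {"tx": -1, "ty": -0.05, "tz": 0, "turn": 0.66, "grip": 1}
    - {"tx": -1, "ty": -0.05, "tz": 0, "turn": 0.66, "grip": 1}
    - {"tx": -1, "ty": -0.05, "tz": 0, "turn": 0.66, "grip": 1}
    - {"tx": -1, "ty": -0.05, "tz": 0, "turn": 0.66, "grip": 1}
    - {"tx": -1, "ty": -0.05, "tz": 0, "turn": 0.66, "grip": 1}
    - {"tx": -1, "ty": -0.05, "tz": 0, "turn": 0.66, "grip": 1}

```text
time: 1.72
position: [0.6299, 0.156, 0.3558]
tool_rot: [-1.93, -2.478, 0.001]
ft_force: [1.0, 0.7, -0.7]
grip_width: 0.997
grip_force: 0.0
```

Call:
send_rows:
  steps:
    - {"tx": 0, "ty": 0, "tz": -1, "turn": 0, "grip": 1}
    - {"tx": 0, "ty": 0, "tz": -1, "turn": 0, "grip": 1}
    - {"tx": 0, "ty": 0, "tz": -1, "turn": 0, "grip": 1}
    - {"tx": 0, "ty": 0, "tz": -1, "turn": 0, "grip": 1}

```text
time: 2.22
position: [0.6228, 0.155, 0.5772]
tool_rot: [1.918, 2.462, 0.034]
ft_force: [-29.8, -7.6, -2.3]
grip_width: 0.998
grip_force: 0.0
```

```bash
cat > st.py <<'E'
from bench import ctrl
import numpy as np
from scipy.spatial.transform import Rotation as R
s=ctrl.get_state();M=R.from_rotvec(s["tool_rot"]).as_matrix()
print("t",round(float(s["time"]),2),"q",np.round(s["joint_positions"],3),"p",np.round(s["position"],4),"F",np.round(s["ft_force"],1))
for i,a in enumerate("xyz"):print(a,M[:,i].round(3),end=' ')
print("lean deg",np.degrees(np.arccos(-M[2,2])).round(1))
E
python3 st.py
```

```text
t 2.23 q [-3.870e-01  4.050e-01  2.000e-01  6.590e-01 -8.700e-02  2.054e+00
  2.000e-03] p [0.6228 0.155  0.5772] F [-29.8  -7.6  -2.3]
x [-0.245  0.97  -0.002] y [0.969 0.245 0.029] z [ 0.029  0.005 -1.   ] lean deg 1.7
```

Call:
send_rows:
  steps:
    - {"tx": 0, "ty": 0, "tz": -0.5, "turn": 0, "grip": 1}
    - {"tx": 0, "ty": 0, "tz": 0, "turn": 0, "grip": 1}

```text
time: 2.48
position: [0.6136, 0.1531, 0.5915]
tool_rot: [1.908, 2.455, 0.062]
ft_force: [0.2, -0.3, 0.3]
grip_width: 1.003
grip_force: 0.0
```

```bash
python3 st.py
```

```text
t 2.48 q [-0.395  0.378  0.21   0.666 -0.089  2.053  0.004] p [0.6136 0.1531 0.5915] F [ 0.2 -0.3  0.3]
x [-0.247  0.969 -0.   ] y [0.968 0.246 0.051] z [ 0.049  0.012 -0.999] lean deg 2.9
```

Call:
send_rows:
  steps:
    - {"tx": 0, "ty": 0, "tz": -1, "turn": 0, "grip": 1}
    - {"tx": 0, "ty": 0, "tz": -1, "turn": 0, "grip": 1}
    - {"tx": 0, "ty": 0, "tz": -1, "turn": 0, "grip": 1}
    - {"tx": 0, "ty": 0, "tz": -1, "turn": 0, "grip": 1}

```text
time: 2.98
position: [0.5515, 0.1379, 0.6937]
tool_rot: [1.837, 2.363, 0.263]
ft_force: [-0.1, 0.2, -0.7]
grip_width: 1.001
grip_force: 0.0
```

```bash
python3 st.py
```

```text
t 2.98 q [-0.505  0.213  0.322  0.662 -0.088  2.052  0.003] p [0.5515 0.1379 0.6937] F [-0.1  0.2 -0.7]
x [-0.247  0.969 -0.001] y [0.945 0.241 0.221] z [ 0.214  0.054 -0.975] lean deg 12.8
```

Call:
send_rows:
  steps:
    - {"tx": 0, "ty": 0, "tz": -1, "turn": 0, "grip": 1}
    - {"tx": 0, "ty": 0, "tz": -1, "turn": 0, "grip": 1}
    - {"tx": 0, "ty": 0, "tz": -1, "turn": 0, "grip": 1}
    - {"tx": 0, "ty": 0, "tz": -1, "turn": 0, "grip": 1}

```text
time: 3.48
position: [0.4722, 0.1173, 0.7862]
tool_rot: [1.756, 2.259, 0.457]
ft_force: [-1.7, -0.0, 0.7]
grip_width: 0.999
grip_force: 0.0
```

```bash
python3 st.py
```

```text
t 3.48 q [-1.042  0.034  0.799  0.666 -0.028  2.053 -0.017] p [0.4722 0.1173 0.7862] F [-1.7 -0.   0.7]
x [-0.247  0.969  0.   ] y [0.893 0.227 0.389] z [ 0.376  0.096 -0.921] lean deg 22.9
```

Call:
send_rows:
  steps:
    - {"tx": 0, "ty": 0.7, "tz": -0.7, "turn": 0, "grip": 1}
    - {"tx": 0, "ty": 0.7, "tz": -0.7, "turn": 0, "grip": 1}
    - {"tx": 0, "ty": 0.7, "tz": -0.7, "turn": 0, "grip": 1}

```text
time: 3.85
position: [0.5144, 0.1312, 0.84]
tool_rot: [1.687, 2.179, 0.59]
ft_force: [-0.9, 0.5, 0.7]
grip_width: 0.997
grip_force: 0.0
```

```bash
python3 st.py
```

```text
t 3.85 q [-5.650e-01  1.710e-01  4.320e-01  4.000e-01 -1.330e-01  2.052e+00
  1.000e-03] p [0.5144 0.1312 0.84  ] F [-0.9  0.5  0.7]
x [-0.25   0.968 -0.002] y [0.835 0.217 0.505] z [ 0.49   0.125 -0.863] lean deg 30.3
```

Call:
send_rows:
  steps:
    - {"tx": 0, "ty": 0.6, "tz": -0.8, "turn": 0, "grip": 1}
    - {"tx": 0, "ty": 0.6, "tz": -0.8, "turn": 0, "grip": 1}

```text
time: 4.1
position: [0.5105, 0.1287, 0.8789]
tool_rot: [1.644, 2.115, 0.677]
ft_force: [-0.3, -0.8, 0.6]
grip_width: 0.995
grip_force: 0.0
```

```bash
python3 st.py
```

```text
t 4.1 q [-5.280e-01  1.930e-01  4.490e-01  2.880e-01 -1.820e-01  2.053e+00
  1.000e-03] p [0.5105 0.1287 0.8789] F [-0.3 -0.8  0.6]
x [-0.246  0.969 -0.002] y [0.788 0.202 0.582] z [ 0.564  0.142 -0.813] lean deg 35.6
```

Call:
send_rows:
  steps:
    - {"tx": 0.035, "ty": -0.54, "tz": 0.757, "turn": 0, "grip": 1}
    - {"tx": 0.035, "ty": -0.54, "tz": 0.757, "turn": 0, "grip": 1}
    - {"tx": 0.035, "ty": -0.54, "tz": 0.757, "turn": 0, "grip": 1}
    - {"tx": 0.035, "ty": -0.54, "tz": 0.757, "turn": 0, "grip": 1}
    - {"tx": 0.035, "ty": -0.54, "tz": 0.757, "turn": 0, "grip": 1}
    - {"tx": 0.035, "ty": -0.54, "tz": 0.757, "turn": 0, "grip": 1}
    - {"tx": 0.035, "ty": -0.54, "tz": 0.757, "turn": 0, "grip": 1}
    - {"tx": 0.035, "ty": -0.54, "tz": 0.757, "turn": 0, "grip": 1}
    - {"tx": 0.035, "ty": -0.54, "tz": 0.757, "turn": 0, "grip": 1}
    - {"tx": 0, "ty": 0, "tz": 0, "turn": 0, "grip": 1}

```text
time: 5.35
position: [0.5304, 0.158, 0.5327]
tool_rot: [1.672, 2.134, 0.646]
ft_force: [0.7, 0.1, 0.6]
grip_width: 1.001
grip_force: 0.0
```

```bash
cat > wr.py <<'E'
import sys,cv2
exec(open("st.py").read())
s=ctrl.get_state();d=ctrl.get_image("wrist");T=np.eye(4);T[:3,:3]=R.from_rotvec(s["tool_rot"]).as_matrix();T[:3,3]=s["position"]
n=sys.argv[1];cv2.imwrite(f"pics/{n}.png",d["pixels"][:,:,::-1]);np.savez(f"{n}.npz",pixels=d["pixels"],K=d["K"],cam_to_world=T@d["T_tool_cam"])
def proj(p):
    C=np.linalg.inv(T@d["T_tool_cam"]);q=d["K"]@(C[:3,:3]@p+C[:3,3]);return (q[:2]/q[2]).round(0)
for a in sys.argv[2:]:print(a,proj(np.array(eval(a))))
E
python3 wr.py w1 .632,.247,.062 .663,.124,.062
```

```text
t 5.35 q [-0.231 -0.298 -0.108  1.608  0.022  1.248 -0.103] p [0.5304 0.158  0.5327] F [0.7 0.1 0.6]
x [-0.24   0.971  0.004] y [0.81  0.198 0.552] z [ 0.535  0.136 -0.834] lean deg 33.5
.632,.247,.062 [216. 127.]
.663,.124,.062 [223. 211.]
```

Call:
send_rows:
  steps:
    - {"tx": 0, "ty": 0, "tz": 0.8, "turn": 0, "grip": 1}
    - {"tx": 0, "ty": 0, "tz": 0.8, "turn": 0, "grip": 1}
    - {"tx": 0, "ty": -0.52, "tz": 0.66, "turn": 0, "grip": 1}
    - {"tx": 0, "ty": -0.52, "tz": 0.66, "turn": 0, "grip": 1}
    - {"tx": 0, "ty": -0.52, "tz": 0.66, "turn": 0, "grip": 1}
    - {"tx": 0, "ty": -0.52, "tz": 0.66, "turn": 0, "grip": 1}
    - {"tx": 0, "ty": 0, "tz": 0, "turn": 0, "grip": 1}

```text
time: 6.28
position: [0.5685, 0.1736, 0.2604]
tool_rot: [1.659, 2.134, 0.659]
ft_force: [-0.6, 0.2, 1.5]
grip_width: 0.998
grip_force: 0.0
```

```bash
python3 wr.py w2 .632,.247,.062 .663,.124,.062 .645,.314,.19 .696,.069,.19
```

```text
t 6.28 q [-0.23  -0.2   -0.136  2.075  0.061  0.673 -0.158] p [0.5685 0.1736 0.2604] F [-0.6  0.2  1.5]
x [-0.248  0.969  0.003] y [0.802 0.203 0.561] z [ 0.543  0.142 -0.828] lean deg 34.1
.632,.247,.062 [273. 145.]
.663,.124,.062 [278. 279.]
.645,.314,.19 [407.  54.]
.696,.069,.19 [377. 399.]
```

View pics/w2.png

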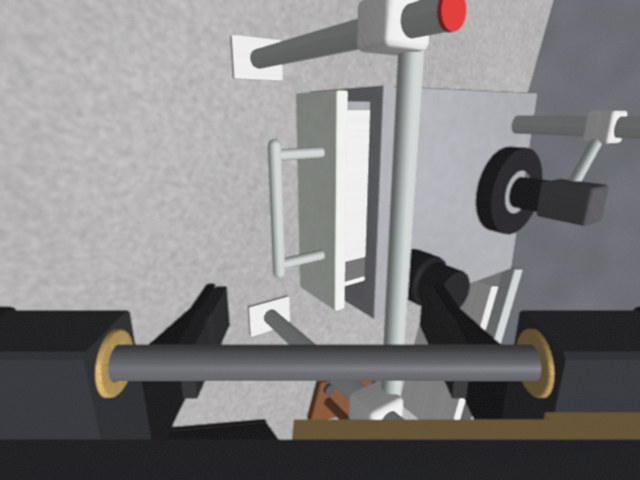

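The wrist view shows the handle end to end, (274,142)–(279,274), just where it was projected. The crossbar stands clear of it at column ~400.

Run:
```python
import geo,numpy as np
from geo import *
D["side"]=dict(np.load("w2.npz"))
a,b=tri((219.3,197),(274,142)),tri((261,187.3),(279,274));m=(a[0]+b[0])/2
print(a,b,m)
from bench import ctrl
from scipy.spatial.transform import Rotation as R
s=ctrl.get_state();M=R.from_rotvec(s["tool_rot"]).as_matrix()
m=np.array([*plane("side",(276.5,208),.061)[:2],.061]);print(m)
print("units to grasp",(M.T@(m+.005*M[:,2]-s["position"])/.06).round(2))
```

```text
(array([0.63230142, 0.24875988, 0.06143079]), np.float64(0.0025417960484239647)) (array([0.66463192, 0.126839  , 0.05790732]), np.float64(0.002995987041702389)) [0.64846667 0.18779944 0.05966905]
[0.6479515  0.19229862 0.061     ]
units to grasp [-0.04 -0.83  3.63]
```

Call:
send_rows:
  steps:
    - {"tx": -0.1, "ty": -0.83, "tz": 0, "turn": 0, "grip": 0.4}
    - {"tx": 0, "ty": 0, "tz": 0.8, "turn": 0, "grip": 0.4}
    - {"tx": 0, "ty": 0, "tz": 0.8, "turn": 0, "grip": 0.4}
    - {"tx": 0, "ty": 0, "tz": 0.6, "turn": 0, "grip": 0.4}
    - {"tx": 0, "ty": 0, "tz": 0, "turn": 0, "grip": 0.4}

```text
time: 6.95
position: [0.6068, 0.176, 0.127]
tool_rot: [1.658, 2.127, 0.664]
ft_force: [-1.0, -1.1, 0.5]
grip_width: 0.518
grip_force: 0.0
```

```bash
cat > to.py <<'E'
import sys
exec(open("st.py").read())
m=np.array(eval(sys.argv[1]));print("units",(M.T@(m-s["position"])/.06).round(2),"grasp units",(M.T@(m+.005*M[:,2]-s["position"])/.06).round(2),"g",round(float(s["grip_width"]),2))
E
python3 to.py .648,.188,.060
```

```text
t 6.95 q [-0.199  0.032 -0.16   2.159  0.187  0.357 -0.267] p [0.6068 0.176  0.127 ] F [-1.  -1.1  0.5]
x [-0.245  0.97   0.003] y [0.799 0.2   0.567] z [ 0.549  0.141 -0.824] lean deg 34.5
units [ 0.02 -0.04  1.33] grasp units [ 0.02 -0.04  1.41] g 0.52
```

Call:
send_rows:
  newtons: 25
  steps:
    - {"tx": 0, "ty": 0, "tz": 0, "turn": 0, "grip": 0.4}
    - {"tx": 0, "ty": 0, "tz": 0, "turn": 0, "grip": 0.4}
    - {"tx": 0.02, "ty": -0.04, "tz": 0.5, "turn": 0, "grip": 0.4}
    - {"tx": 0, "ty": 0, "tz": 0.5, "turn": 0, "grip": 0.4}
    - {"tx": 0, "ty": 0, "tz": 0.4, "turn": 0, "grip": 0.4}
    - {"tx": 0, "ty": 0, "tz": 0, "turn": 0, "grip": 0}
    - {"tx": 0, "ty": 0, "tz": 0, "turn": 0, "grip": 0}
    - {"tx": 0, "ty": 0, "tz": 0, "turn": 0, "grip": 0}
    - {"tx": 0, "ty": 0, "tz": 0, "turn": 0, "grip": 0}

```text
time: 8.07
position: [0.6478, 0.1867, 0.0556]
tool_rot: [1.659, 2.127, 0.662]
ft_force: [-6.6, -1.5, 3.6]
grip_width: 0.126
grip_force: 24.9
```

```bash
python3 st.py
```

```text
t 8.07 q [-0.256  0.229 -0.1    2.112  0.371  0.216 -0.44 ] p [0.6478 0.1867 0.0556] F [-6.6 -1.5  3.6]
x [-0.244  0.97   0.002] y [0.8   0.2   0.566] z [ 0.548  0.14  -0.824] lean deg 34.5
```

Call:
send_rows:
  steps:
    - {"tx": 0, "ty": -0.33, "tz": -0.23, "turn": 0, "grip": 0}
    - {"tx": 0, "ty": -0.33, "tz": -0.23, "turn": 0, "grip": 0}
    - {"tx": 0, "ty": -0.33, "tz": -0.23, "turn": 0, "grip": 0}
    - {"tx": 0, "ty": 0, "tz": 0, "turn": 0, "grip": 0}

```text
time: 8.57
position: [0.5768, 0.1687, 0.0557]
tool_rot: [1.66, 2.126, 0.661]
ft_force: [-1.1, -0.3, -2.6]
grip_width: 0.129
grip_force: 25.0
```

```bash
python3 to.py .490,.148,.06
```

```text
t 8.57 q [-0.288  0.091 -0.082  2.277  0.402  0.19  -0.495] p [0.5768 0.1687 0.0557] F [-1.1 -0.3 -2.6]
x [-0.244  0.97   0.003] y [0.8   0.199 0.565] z [ 0.548  0.14  -0.825] lean deg 34.4
units [ 0.02 -1.19 -0.9 ] grasp units [ 0.02 -1.19 -0.82] g 0.13
```

Call:
send_rows:
  steps:
    - {"tx": 0, "ty": -0.33, "tz": -0.23, "turn": 0, "grip": 0}
    - {"tx": 0, "ty": -0.33, "tz": -0.23, "turn": 0, "grip": 0}
    - {"tx": 0, "ty": -0.33, "tz": -0.23, "turn": 0, "grip": 0}
    - {"tx": 0, "ty": 0, "tz": 0, "turn": 0, "grip": 0}

```text
time: 9.07
position: [0.5068, 0.1509, 0.0558]
tool_rot: [1.66, 2.126, 0.66]
ft_force: [-0.6, -0.3, -5.0]
grip_width: 0.128
grip_force: 25.0
```

```bash
python3 to.py .490,.148,.06
```

```text
t 9.07 q [-0.3   -0.061 -0.093  2.432  0.413  0.191 -0.532] p [0.5068 0.1509 0.0558] F [-0.6 -0.3 -5. ]
x [-0.243  0.97   0.002] y [0.801 0.199 0.565] z [ 0.548  0.139 -0.825] lean deg 34.4
units [ 0.02 -0.19 -0.22] grasp units [ 0.02 -0.19 -0.13] g 0.13
```

Call:
send_rows:
  steps:
    - {"tx": 0, "ty": -0.14, "tz": -0.1, "turn": 0, "grip": 0}
    - {"tx": 0, "ty": -0.14, "tz": -0.1, "turn": 0, "grip": 0}
    - {"tx": 0, "ty": 0, "tz": 0, "turn": 0, "grip": 0}

```text
time: 9.45
position: [0.4982, 0.1501, 0.0607]
tool_rot: [1.658, 2.122, 0.674]
ft_force: [9.1, 6.9, -9.3]
grip_width: 0.125
grip_force: 25.0
```

```bash
python3 to.py .490,.148,.06
```

```text
t 9.45 q [ 0.027 -0.089 -0.412  2.443  0.245  0.181 -0.378] p [0.4982 0.1501 0.0607] F [ 9.1  6.9 -9.3]
x [-0.244  0.97   0.007] y [0.796 0.196 0.572] z [ 0.554  0.145 -0.82 ] lean deg 34.9
units [ 0.   -0.12 -0.07] grasp units [ 0.   -0.12  0.01] g 0.13
```

Call:
send_rows:
  steps:
    - {"tx": 0, "ty": 0, "tz": 0, "turn": 0, "grip": 0.4}
    - {"tx": 0, "ty": 0, "tz": 0, "turn": 0, "grip": 0.4}
    - {"tx": 0, "ty": 0, "tz": 0, "turn": 0, "grip": 0.4}
    - {"tx": 0, "ty": 0, "tz": -0.3, "turn": 0, "grip": 0.4}
    - {"tx": 0, "ty": 0, "tz": -0.3, "turn": 0, "grip": 0.4}
    - {"tx": 0, "ty": 0, "tz": 0, "turn": 0, "grip": 0.4}

```text
time: 10.2
position: [0.4809, 0.1429, 0.086]
tool_rot: [1.665, 2.12, 0.664]
ft_force: [0.7, 0.3, 0.7]
grip_width: 0.402
grip_force: 0.0
```

```bash
python3 wr.py w3 .500,.150,.06
```

```text
t 10.2 q [ 0.392 -0.229 -0.733  2.447 -0.299  0.273  0.129] p [0.4809 0.1429 0.086 ] F [0.7 0.3 0.7]
x [-0.238  0.971  0.004] y [0.8   0.194 0.568] z [ 0.551  0.139 -0.823] lean deg 34.6
.500,.150,.06 [329. 283.]
```

Call:
send_rows:
  steps:
    - {"tx": 0, "ty": 0, "tz": -0.3, "turn": 0, "grip": 0.4}
    - {"tx": 0, "ty": 0.2, "tz": -0.5, "turn": 0, "grip": 0.4}
    - {"tx": 0, "ty": 0.5, "tz": -0.8, "turn": 0, "grip": 0.6}
    - {"tx": 0, "ty": 0.5, "tz": -0.8, "turn": 0, "grip": 0.6}
    - {"tx": 0, "ty": 0.5, "tz": -0.7, "turn": 0, "grip": 0.6}
    - {"tx": 0, "ty": 0.5, "tz": -0.7, "turn": 0, "grip": 0.6}
    - {"tx": 0, "ty": 0, "tz": 0, "turn": 0, "grip": 0.6}

```text
time: 11.12
position: [0.5265, 0.167, 0.2863]
tool_rot: [1.673, 2.155, 0.631]
ft_force: [-0.3, 0.0, 0.3]
grip_width: 0.596
grip_force: 0.0
```

```bash
python3 wr.py w4 .483,.211,.06 .515,.088,.06 .500,.150,.06
python3 - <<'E'
from bench import ctrl
import cv2,numpy as np
d=ctrl.get_image("top");np.savez("top1.npz",**d)
a=d["pixels"][130:290,170:330,::-1]
b=cv2.imread("pics/w4.png")
c=np.zeros((480,800,3),np.uint8);c[:480,:480]=cv2.resize(a,(480,480),interpolation=cv2.INTER_CUBIC);c[:240,480:]=cv2.resize(b,(320,240));cv2.imwrite("pics/c4.png",c)
E
```

```text
t 11.12 q [-0.228 -0.299 -0.146  2.086  0.032  0.789 -0.145] p [0.5265 0.167  0.2863] F [-0.3  0.   0.3]
x [-0.249  0.969  0.003] y [0.817 0.208 0.537] z [ 0.52   0.136 -0.844] lean deg 32.5
.483,.211,.06 [138. 151.]
.515,.088,.06 [159. 297.]
.500,.150,.06 [151. 228.]
```

View pics/c4.png

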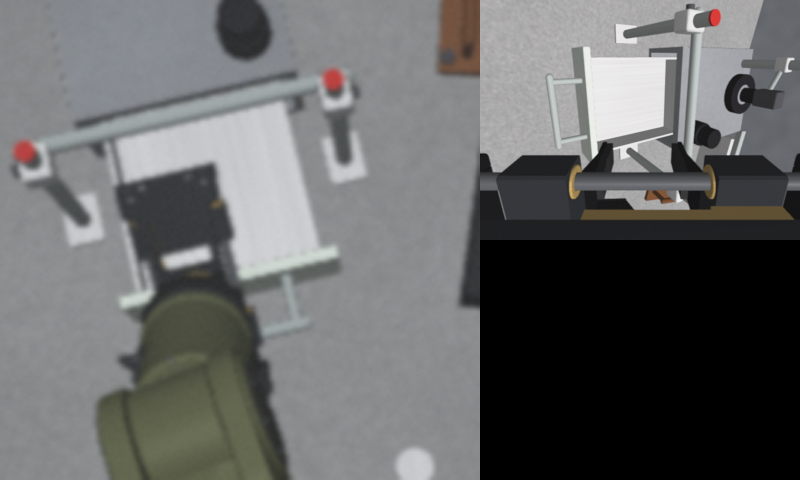

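Run:
```python
from geo import *
a,b=plane("top",(261,187.3),.06),plane("top",(271.7,237.7),.06);print(a,b,np.linalg.norm(a-b))
a,b=plane("top",(270,164.3),.085),plane("top",(282.3,214),.085);print(a,b,np.linalg.norm(a-b))
w=dict(np.load("w4.npz"));D["w"]=w
a,b=plane("w",(140,154),.06),plane("w",(160,292),.06);print(a,b)
r=[plane("top",p,.234) for p in((178.3,180.3),(281,156.7))]
c=np.array([np.cos(.248),np.sin(.248)]);o=(r[0]+r[1])[:2]/2
print("posts mid",o,"handle rel",((a+b)[:2]/2-o)@c, "initial",(np.array([.648,.188])-o)@c)
```

```text
[0.66271629 0.12574556 0.06      ] [0.51083687 0.09102191 0.06      ] 0.15579823986213584
[0.72565519 0.09860677 0.085     ] [0.57577816 0.06012818 0.085     ] 0.15473760429541883
[0.48451645 0.20908886 0.06      ] [0.51520863 0.09236514 0.06      ]
posts mid [0.66074817 0.19087125] handle rel -0.16581741498222183 initial -0.013062935986368821
```

The drawer has travelled about 155 mm from an initial opening of about 13 mm, so about 168 mm. I'll nudge it from inside the front panel to be sure it is at its stop.

```bash
python3 to.py .602,.176,.15; python3 to.py .602,.176,.068|tail -1
```

```text
t 11.22 q [-0.225 -0.299 -0.148  2.094  0.031  0.79  -0.144] p [0.5233 0.1654 0.2804] F [-0.4 -0.2 -1.5]
x [-0.248  0.969  0.003] y [0.822 0.209 0.529] z [ 0.512  0.133 -0.849] lean deg 31.9
units [-0.16 -0.04  2.54] grasp units [-0.16 -0.04  2.62] g 0.6
units [-0.16 -0.76  3.7 ] grasp units [-0.16 -0.76  3.78] g 0.6
```

Call:
send_rows:
  steps:
    - {"tx": -0.05, "ty": 0.1, "tz": 0.7, "turn": 0, "grip": 0}
    - {"tx": -0.05, "ty": 0, "tz": 0.7, "turn": 0, "grip": 0}
    - {"tx": -0.05, "ty": 0, "tz": 0.7, "turn": 0, "grip": 0}
    - {"tx": 0, "ty": -0.1, "tz": 0.4, "turn": 0, "grip": 0}
    - {"tx": 0, "ty": -0.3, "tz": 0.5, "turn": 0, "grip": 0}
    - {"tx": 0, "ty": -0.3, "tz": 0.5, "turn": 0, "grip": 0}
    - {"tx": 0, "ty": 0, "tz": 0, "turn": 0, "grip": 0}

```text
time: 12.1
position: [0.5993, 0.1759, 0.0781]
tool_rot: [1.682, 2.166, 0.611]
ft_force: [-0.1, -0.5, 0.1]
grip_width: 0.016
grip_force: 0.0
```

```bash
python3 to.py .602,.176,.068
```

```text
t 12.1 q [-0.217  0.111 -0.147  2.169  0.222  0.325 -0.299] p [0.5993 0.1759 0.0781] F [-0.1 -0.5  0.1]
x [-0.248  0.969  0.002] y [0.827 0.211 0.521] z [ 0.504  0.131 -0.853] lean deg 31.4
units [-0.01 -0.05  0.17] grasp units [-0.01 -0.05  0.25] g 0.02
```

Call:
send_rows:
  steps:
    - {"tx": 0, "ty": -0.14, "tz": 0.05, "turn": 0, "grip": 0}
    - {"tx": 0, "ty": -0.14, "tz": -0.09, "turn": 0, "grip": 0}
    - {"tx": 0, "ty": 0, "tz": 0, "turn": 0, "grip": 0}

```text
time: 12.48
position: [0.588, 0.1736, 0.0784]
tool_rot: [1.677, 2.159, 0.624]
ft_force: [-0.2, 0.0, -0.4]
grip_width: 0.005
grip_force: 0.0
```

Call:
send_rows:
  steps:
    - {"tx": 0, "ty": -0.07, "tz": -0.045, "turn": 0, "grip": 0}
    - {"tx": 0, "ty": -0.0, "tz": 0, "turn": 0, "grip": 0}

```text
time: 12.72
position: [0.5834, 0.1725, 0.078]
tool_rot: [1.677, 2.159, 0.624]
ft_force: [-0.5, -0.1, -0.7]
grip_width: 0.006
grip_force: 0.0
```

Call:
send_rows:
  steps:
    - {"tx": 0, "ty": -0.07, "tz": -0.04, "turn": 0, "grip": 0}
    - {"tx": 0, "ty": -0.0, "tz": 0, "turn": 0, "grip": 0}

```text
time: 12.98
position: [0.5784, 0.1711, 0.0771]
tool_rot: [1.678, 2.16, 0.623]
ft_force: [-1.0, -0.6, 0.2]
grip_width: 0.007
grip_force: 0.0
```

Call:
send_rows:
  steps:
    - {"tx": 0, "ty": -0.07, "tz": -0.04, "turn": 0, "grip": 0}
    - {"tx": 0, "ty": -0.0, "tz": 0, "turn": 0, "grip": 0}

```text
time: 13.22
position: [0.5751, 0.1705, 0.0782]
tool_rot: [1.676, 2.158, 0.626]
ft_force: [2.4, 1.2, 1.3]
grip_width: 0.006
grip_force: 1.3
```

Call:
send_rows:
  steps:
    - {"tx": 0, "ty": -0.07, "tz": -0.04, "turn": 0, "grip": 0}
    - {"tx": 0, "ty": -0.0, "tz": 0, "turn": 0, "grip": 0}

```text
time: 13.48
position: [0.5728, 0.1703, 0.0803]
tool_rot: [1.674, 2.155, 0.633]
ft_force: [7.1, 2.1, 1.6]
grip_width: 0.003
grip_force: 3.4
```

The force rises to 7 N against the panel with no yield, so the drawer is at its stop. Next is the master's bar.

```bash
cat > plan.py <<'E'
exec(open("st.py").read())
z=M[:,2];yaw=np.radians(-12.3);b=np.array([-np.sin(yaw),np.cos(yaw),0])
y=np.cross(z,b);y/=np.linalg.norm(y);x=np.cross(y,z);M2=np.c_[x,y,z]
print("turn deg",np.degrees(R.from_matrix(M.T@M2).as_rotvec()).round(1),"b.z",(b@z).round(3))
m=np.array([.607,-.167,.066]);h=np.array([.646,-.178,.281]);hv=np.array([.16,.987,0])
for k in(-.1,0,.1):print("hoodbar in tool (from grasp)",(M2.T@(h+k*hv-m)).round(3))
hi=np.array([.697,-.187,.0555])
for f in(.3,.5,.77):
    for k in(-.105,.105):print("hood",f,k,(M2.T@(hi+f*(h-hi)+k*hv-m)).round(3))
t=m+.005*z;up=t-.12*z
print("over",up.round(3),"units now-axes",(M.T@(up-s["position"])/.06).round(2))
E
python3 plan.py
```

```text
t 13.47 q [-0.22   0.047 -0.15   2.241  0.225  0.296 -0.314] p [0.5728 0.1703 0.0803] F [7.1 2.1 1.6]
x [-0.249  0.969  0.005] y [0.818 0.207 0.537] z [ 0.519  0.138 -0.843] lean deg 32.5
turn deg [ 0.   0.  22.9] b.z 0.245
hoodbar in tool (from grasp) [-0.059  0.146 -0.185]
hoodbar in tool (from grasp) [ 0.039  0.141 -0.163]
hoodbar in tool (from grasp) [ 0.136  0.137 -0.141]
hood 0.3 -0.105 [-0.1    0.1   -0.035]
hood 0.3 0.105 [0.104 0.09  0.011]
hood 0.5 -0.105 [-0.09   0.113 -0.078]
hood 0.5 0.105 [ 0.115  0.103 -0.032]
hood 0.77 -0.105 [-0.076  0.131 -0.136]
hood 0.77 0.105 [ 0.129  0.121 -0.09 ]
over [ 0.547 -0.183  0.163] units now-axes [-5.59 -0.83 -2.19]
```

Call:
send_rows:
  steps:
    - {"tx": 0, "ty": 0.5, "tz": -0.6, "turn": 0, "grip": 0}
    - {"tx": 0, "ty": 0.45, "tz": -0.7, "turn": 0, "grip": 0}
    - {"tx": 0, "ty": 0.45, "tz": -0.7, "turn": 0, "grip": 0}
    - {"tx": 0, "ty": 0.45, "tz": -0.7, "turn": 0, "grip": 0.4}
    - {"tx": -1, "ty": 0, "tz": 0, "turn": 0, "grip": 0.6}
    - {"tx": -1, "ty": 0, "tz": 0, "turn": 0, "grip": 0.6}
    - {"tx": -1, "ty": 0, "tz": 0, "turn": 0, "grip": 0.6}
    - {"tx": -1, "ty": 0, "tz": 0, "turn": 0, "grip": 0.6}
    - {"tx": -1, "ty": 0, "tz": 0, "turn": 0.96, "grip": 0.6}
    - {"tx": 0, "ty": 0, "tz": 0, "turn": 0.95, "grip": 0.6}
    - {"tx": 0, "ty": 0, "tz": 0, "turn": 0.95, "grip": 0.6}
    - {"tx": 0, "ty": 0, "tz": 0, "turn": 0, "grip": 0.6}

```text
time: 14.98
position: [0.6515, -0.1201, 0.2709]
tool_rot: [2.128, 1.834, 0.723]
ft_force: [-0.2, 0.2, 0.1]
grip_width: 0.603
grip_force: 0.0
```

```bash
python3 plan.py | grep -v hood; python3 wr.py w5 .617,-.120,.066 .596,-.214,.066|tail -2
```

```text
t 14.97 q [-0.023  0.004  0.316  1.854 -0.385  0.834  0.34 ] p [ 0.6515 -0.1201  0.2709] F [-0.2  0.2  0.1]
x [0.09  0.974 0.209] y [ 0.855 -0.183  0.485] z [ 0.511  0.135 -0.849] lean deg 31.9
turn deg [ 0.  -0.   0.2] b.z 0.241
over [ 0.548 -0.183  0.164] units now-axes [-1.54 -2.15  0.5 ]
.617,-.120,.066 [168. 275.]
.596,-.214,.066 [170. 388.]
```

View pics/w5.png

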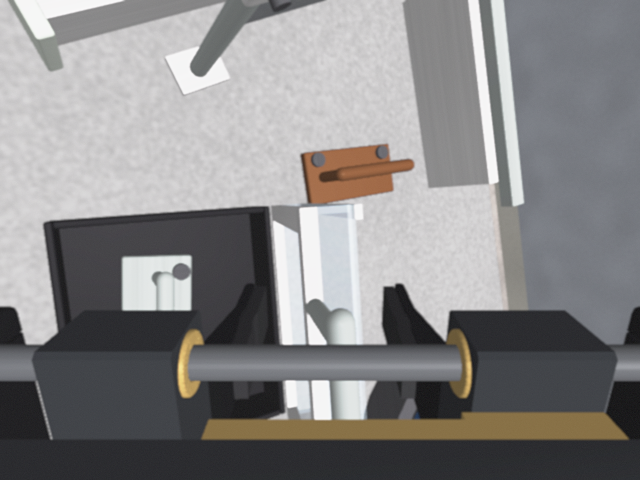

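The wrist view shows the master's bar end at (165,275), which matches the projection. The hood bar end at (342,312) lies between my open fingers but untouched, so I back out along the tool axis before going over.

Call:
send_rows:
  steps:
    - {"tx": 0, "ty": 0, "tz": -0.85, "turn": 0, "grip": 0.7}
    - {"tx": 0, "ty": 0, "tz": -0.85, "turn": 0, "grip": 0.7}
    - {"tx": 0, "ty": -0.72, "tz": 0, "turn": 0, "grip": 0.6}
    - {"tx": 0, "ty": -0.72, "tz": 0, "turn": 0, "grip": 0.6}
    - {"tx": -0.5, "ty": -0.71, "tz": 0.2, "turn": 0, "grip": 0.6}
    - {"tx": -0.5, "ty": 0, "tz": 0.8, "turn": 0, "grip": 0.6}
    - {"tx": -0.5, "ty": 0, "tz": 0.6, "turn": 0, "grip": 0.6}
    - {"tx": 0, "ty": 0, "tz": 0, "turn": 0, "grip": 0.6}

```text
time: 16.02
position: [0.5435, -0.1765, 0.2093]
tool_rot: [2.132, 1.837, 0.719]
ft_force: [-0.7, 0.5, -0.1]
grip_width: 0.598
grip_force: 0.0
```

```bash
python3 plan.py | grep -v hood; python3 wr.py w6 .617,-.120,.066 .596,-.214,.066|tail -2;python3 - <<'E'
from bench import ctrl
import cv2,numpy as np
b=cv2.imread("pics/w6.png")
d=ctrl.get_image("side");a=d["pixels"][150:350,290:490,::-1]
c=np.zeros((480,800,3),np.uint8);c[:360,:480]=cv2.resize(b,(480,360));c[:320,480:]=cv2.resize(a,(320,320));cv2.imwrite("pics/c6.png",c)
E
```

```text
t 16.02 q [ 0.235 -0.107  0.244  2.082 -0.48   0.8    0.609] p [ 0.5435 -0.1765  0.2093] F [-0.7  0.5 -0.1]
x [0.09  0.974 0.21 ] y [ 0.857 -0.183  0.481] z [ 0.507  0.136 -0.851] lean deg 31.7
turn deg [0.  0.  0.2] b.z 0.241
over [ 0.549 -0.183  0.164] units now-axes [-0.25 -0.27  0.67]
.617,-.120,.066 [304. 179.]
.596,-.214,.066 [303. 299.]
```

View pics/c6.png

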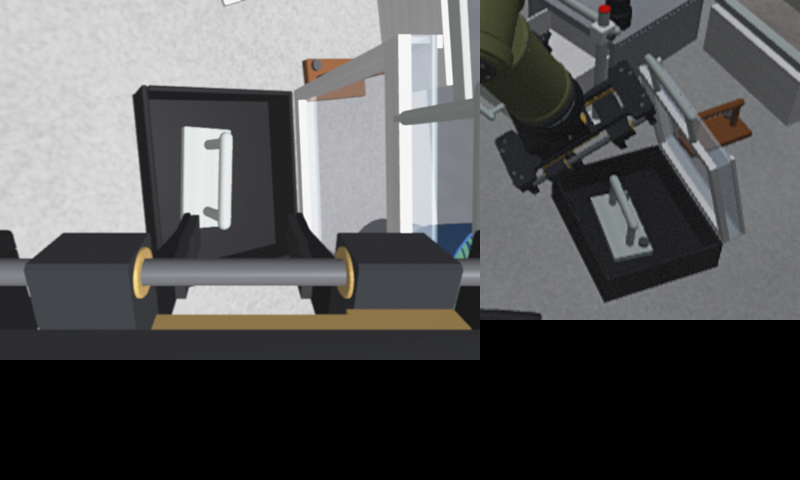

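The wrist view shows the master's bar at (297,176)–(298,304), a few pixels nearer the robot than projected. I'll refine the estimate.

```bash
python3 - <<'E'
import sys
from geo import *
D["side"]=dict(np.load("w6.npz"))
a,b=tri((344,202.3),(297.5,174)),tri((377,207.3),(298.5,306));print(a,b,(a[0]+b[0])/2)
for p in((297.5,176),(298.5,304)):print(plane("side",p,.066))
E
sed -i 's/^m=.*h=/m=np.array([.604,-.167,.066]);h=/' plan.py; python3 plan.py|tail -1; python3 to.py .604,-.167,.066|tail -1
```

```text
(array([ 0.61838052, -0.11776082,  0.05638843]), np.float64(0.005870770452994921)) (array([ 0.60358205, -0.2226148 ,  0.04530143]), np.float64(0.010394109935654814)) [ 0.61098129 -0.17018781  0.05084493]
[ 0.61212297 -0.11662419  0.066     ]
[ 0.59118251 -0.21636766  0.066     ]
over [ 0.545 -0.183  0.164] units now-axes [-0.3  -0.39  0.69]
units [-0.3  -0.39  2.61] grasp units [-0.3  -0.39  2.69] g 0.6
```

Call:
send_rows:
  newtons: 40
  steps:
    - {"tx": -0.3, "ty": -0.4, "tz": 0, "turn": 0, "grip": 0.6}
    - {"tx": 0, "ty": 0, "tz": 0.7, "turn": 0, "grip": 0.6}
    - {"tx": 0, "ty": 0, "tz": 0.7, "turn": 0, "grip": 0.6}
    - {"tx": 0, "ty": 0, "tz": 0.5, "turn": 0, "grip": 0.6}
    - {"tx": 0, "ty": 0, "tz": 0, "turn": 0, "grip": 0.6}

```text
time: 16.75
position: [0.5821, -0.1709, 0.1012]
tool_rot: [2.123, 1.84, 0.725]
ft_force: [-0.1, -0.6, 0.4]
grip_width: 0.598
grip_force: 0.0
```

```bash
python3 to.py .603,-.167,.065
```

```text
t 16.75 q [ 0.203  0.102  0.252  2.127 -0.72   0.596  0.847] p [ 0.5821 -0.1709  0.1012] F [-0.1 -0.6  0.4]
x [0.084 0.974 0.21 ] y [ 0.855 -0.179  0.486] z [ 0.511  0.139 -0.848] lean deg 32.0
units [-0.03 -0.01  0.7 ] grasp units [-0.03 -0.01  0.78] g 0.6
```

Call:
send_rows:
  newtons: 40
  steps:
    - {"tx": 0, "ty": 0, "tz": 0.4, "turn": 0, "grip": 0.6}
    - {"tx": 0, "ty": 0, "tz": 0.38, "turn": 0, "grip": 0.6}
    - {"tx": 0, "ty": 0, "tz": 0, "turn": 0, "grip": 0.3}
    - {"tx": 0, "ty": 0, "tz": 0, "turn": 0, "grip": 0.2}
    - {"tx": 0, "ty": 0, "tz": 0, "turn": 0, "grip": 0.1}
    - {"tx": 0, "ty": 0, "tz": 0, "turn": 0, "grip": 0}
    - {"tx": 0, "ty": 0, "tz": 0, "turn": 0, "grip": 0}

```text
time: 17.62
position: [0.6056, -0.1673, 0.0621]
tool_rot: [2.125, 1.834, 0.724]
ft_force: [-2.2, 0.0, 2.7]
grip_width: 0.151
grip_force: 39.9
```

```bash
python3 st.py
```

```text
t 17.62 q [ 0.208  0.203  0.223  2.111 -0.834  0.527  0.939] p [ 0.6056 -0.1673  0.0621] F [-2.2  0.   2.7]
x [0.088 0.974 0.209] y [ 0.854 -0.182  0.487] z [ 0.513  0.135 -0.848] lean deg 32.0
```

Gripped at 13 mm, which fits the 14 mm bar. I lift along the tool axis, away from the hood.

Call:
send_rows:
  steps:
    - {"tx": 0, "ty": 0, "tz": -0.2, "turn": 0, "grip": 0}
    - {"tx": 0, "ty": 0, "tz": -0.4, "turn": 0, "grip": 0}
    - {"tx": 0, "ty": 0, "tz": -0.5, "turn": 0, "grip": 0}
    - {"tx": 0, "ty": 0, "tz": -0.5, "turn": 0, "grip": 0}
    - {"tx": 0, "ty": 0, "tz": -0.5, "turn": 0, "grip": 0}
    - {"tx": 0, "ty": 0, "tz": -0.5, "turn": 0, "grip": 0}
    - {"tx": 0, "ty": 0, "tz": 0, "turn": 0, "grip": 0}

```text
time: 18.5
position: [0.5252, -0.1896, 0.1958]
tool_rot: [2.124, 1.831, 0.725]
ft_force: [0.3, -0.7, -5.4]
grip_width: 0.151
grip_force: 39.9
```

```bash
python3 to.py .540,.162,.24
```

```text
t 18.5 q [ 0.226 -0.121  0.298  2.124 -0.506  0.784  0.68 ] p [ 0.5252 -0.1896  0.1958] F [ 0.3 -0.7 -5.4]
x [0.09  0.974 0.208] y [ 0.853 -0.183  0.49 ] z [ 0.515  0.134 -0.847] lean deg 32.1
units [ 5.88 -0.5   0.29] grasp units [ 5.88 -0.5   0.37] g 0.15
```

Call:
send_rows:
  steps:
    - {"tx": 0.7, "ty": -0.08, "tz": 0.05, "turn": 0, "grip": 0}
    - {"tx": 0.88, "ty": -0.08, "tz": 0.05, "turn": 0, "grip": 0}
    - {"tx": 0.88, "ty": -0.08, "tz": 0.05, "turn": 0, "grip": 0}
    - {"tx": 0.88, "ty": -0.08, "tz": 0.05, "turn": 0, "grip": 0}
    - {"tx": 0.88, "ty": -0.08, "tz": 0.05, "turn": 0, "grip": 0}
    - {"tx": 0.88, "ty": -0.08, "tz": 0.05, "turn": 0, "grip": 0}
    - {"tx": 0.7, "ty": 0, "tz": 0.0, "turn": -0.7, "grip": 0}
    - {"tx": 0, "ty": 0, "tz": 0, "turn": -0.7, "grip": 0}
    - {"tx": 0, "ty": 0, "tz": 0, "turn": -0.7, "grip": 0}
    - {"tx": 0, "ty": 0, "tz": 0, "turn": -0.76, "grip": 0}
    - {"tx": 0, "ty": 0, "tz": 0, "turn": 0, "grip": 0}

```text
time: 19.88
position: [0.5397, 0.1586, 0.235]
tool_rot: [1.678, 2.165, 0.62]
ft_force: [-0.4, -0.6, -4.7]
grip_width: 0.149
grip_force: 39.9
```

```bash
python3 to.py .5985,.1755,.145;  python3 wr.py w7 .5985,.1755,.02|tail -1
python3 - <<'E'
from bench import ctrl
import cv2,numpy as np
b=cv2.imread("pics/w7.png")
d=ctrl.get_image("side");a=d["pixels"][60:260,250:450,::-1]
c=np.zeros((480,800,3),np.uint8);c[:300,:400]=cv2.resize(b,(400,300));c[:400,400:]=cv2.resize(a,(400,400));cv2.imwrite("pics/c7.png",c)
E
```

```text
t 19.88 q [ 0.051 -0.237 -0.363  2.129 -0.078  0.682 -0.028] p [0.5397 0.1586 0.235 ] F [-0.4 -0.6 -4.7]
x [-0.251  0.968  0.005] y [0.824 0.211 0.526] z [ 0.508  0.136 -0.85 ] lean deg 31.8
units [0.02 0.08 1.81] grasp units [0.02 0.08 1.9 ] g 0.15
.5985,.1755,.02 [259. 204.]
```

View pics/c7.png

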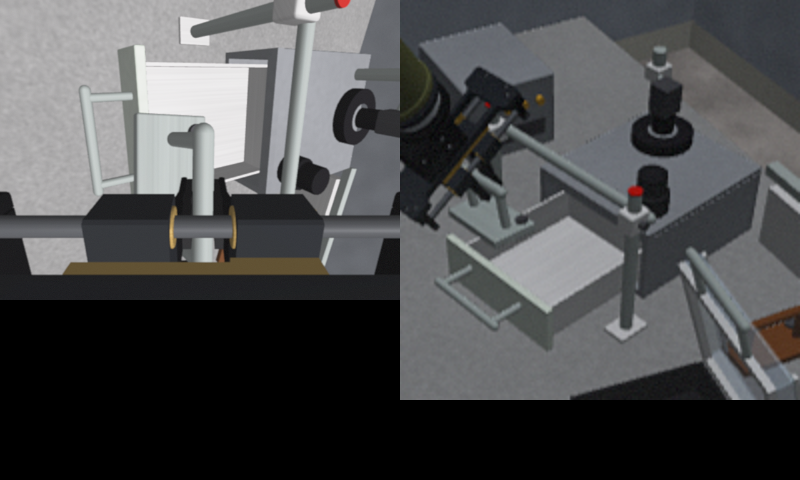

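Call:
send_rows:
  steps:
    - {"tx": 0.01, "ty": 0.13, "tz": 0.5, "turn": 0, "grip": 0}
    - {"tx": 0.01, "ty": 0.13, "tz": 0.5, "turn": 0, "grip": 0}
    - {"tx": 0, "ty": 0, "tz": 0.53, "turn": 0, "grip": 0}
    - {"tx": 0, "ty": -0.2, "tz": 0.32, "turn": 0, "grip": 0}
    - {"tx": 0, "ty": -0.2, "tz": 0.32, "turn": 0, "grip": 0}
    - {"tx": 0, "ty": -0.15, "tz": 0.24, "turn": 0, "grip": 0}
    - {"tx": 0, "ty": 0, "tz": 0, "turn": 0, "grip": 0}

```text
time: 20.85
position: [0.5989, 0.1749, 0.103]
tool_rot: [1.679, 2.164, 0.619]
ft_force: [0.2, -0.8, -5.1]
grip_width: 0.142
grip_force: 39.9
```

```bash
python3 to.py .616,.1795,.087
```

```text
t 20.85 q [ 0.059  0.081 -0.424  2.148  0.229  0.376 -0.293] p [0.5989 0.1749 0.103 ] F [ 0.2 -0.8 -5.1]
x [-0.25   0.968  0.004] y [0.824 0.21  0.526] z [ 0.508  0.135 -0.851] lean deg 31.7
units [0.   0.11 0.38] grasp units [0.   0.11 0.47] g 0.14
```

Call:
send_rows:
  steps:
    - {"tx": 0, "ty": 0.04, "tz": 0.16, "turn": 0, "grip": 0}
    - {"tx": 0, "ty": 0.03, "tz": 0.16, "turn": 0, "grip": 0}
    - {"tx": 0, "ty": 0, "tz": 0, "turn": 0, "grip": 0}

```text
time: 21.22
position: [0.6143, 0.179, 0.0912]
tool_rot: [1.675, 2.162, 0.623]
ft_force: [0.3, -0.1, -4.1]
grip_width: 0.148
grip_force: 39.9
```

Call:
send_rows:
  newtons: 10
  steps:
    - {"tx": 0, "ty": -0.02, "tz": 0.035, "turn": 0, "grip": 0}
    - {"tx": 0, "ty": -0.02, "tz": 0.035, "turn": 0, "grip": 0}
    - {"tx": 0, "ty": 0, "tz": 0, "turn": 0, "grip": 0}

```text
time: 21.6
position: [0.6142, 0.1789, 0.087]
tool_rot: [1.675, 2.161, 0.623]
ft_force: [0.4, 0.1, -3.9]
grip_width: 0.155
grip_force: 10.0
```

Call:
send_rows:
  steps:
    - {"tx": 0, "ty": -0.025, "tz": 0.045, "turn": 0, "grip": 0}
    - {"tx": 0, "ty": 0, "tz": 0, "turn": 0, "grip": 0}

```text
time: 21.85
position: [0.6149, 0.1789, 0.0843]
tool_rot: [1.675, 2.161, 0.624]
ft_force: [1.1, -1.1, -1.9]
grip_width: 0.155
grip_force: 10.0
```

Call:
send_rows:
  steps:
    - {"tx": 0, "ty": -0.025, "tz": 0.045, "turn": 0, "grip": 0}
    - {"tx": 0, "ty": 0, "tz": 0, "turn": 0, "grip": 0}

```text
time: 22.1
position: [0.6144, 0.1791, 0.0804]
tool_rot: [1.675, 2.162, 0.623]
ft_force: [0.9, -1.0, -1.5]
grip_width: 0.157
grip_force: 10.0
```

Call:
send_rows:
  steps:
    - {"tx": 0, "ty": -0.025, "tz": 0.045, "turn": 0, "grip": 0}
    - {"tx": 0, "ty": 0, "tz": 0, "turn": 0, "grip": 0}

```text
time: 22.35
position: [0.6145, 0.179, 0.0773]
tool_rot: [1.675, 2.162, 0.623]
ft_force: [0.9, -1.6, -1.1]
grip_width: 0.157
grip_force: 10.0
```

Call:
send_rows:
  steps:
    - {"tx": 0, "ty": -0.025, "tz": 0.04, "turn": 0, "grip": 0}
    - {"tx": 0, "ty": 0, "tz": 0, "turn": 0, "grip": 0}

```text
time: 22.6
position: [0.6153, 0.1791, 0.0753]
tool_rot: [1.674, 2.161, 0.624]
ft_force: [1.1, -2.3, 1.2]
grip_width: 0.153
grip_force: 10.0
```

Call:
send_rows:
  steps:
    - {"tx": 0, "ty": -0.02, "tz": 0.03, "turn": 0, "grip": 0}
    - {"tx": 0, "ty": 0, "tz": 0, "turn": 0, "grip": 0}

```text
time: 22.85
position: [0.6169, 0.1796, 0.0752]
tool_rot: [1.672, 2.158, 0.629]
ft_force: [2.7, -1.9, 5.6]
grip_width: 0.154
grip_force: 10.0
```

Call:
send_rows:
  newtons: 5
  steps:
    - {"tx": 0, "ty": 0.02, "tz": -0.03, "turn": 0, "grip": 0.17}
    - {"tx": 0, "ty": 0, "tz": 0, "turn": 0, "grip": 0.25}
    - {"tx": 0, "ty": 0, "tz": 0, "turn": 0, "grip": 0.5}
    - {"tx": 0, "ty": 0, "tz": 0, "turn": 0, "grip": 0.5}
    - {"tx": 0, "ty": 0, "tz": -0.4, "turn": 0, "grip": 0.5}
    - {"tx": 0, "ty": 0, "tz": -0.5, "turn": 0, "grip": 0.5}
    - {"tx": 0, "ty": 0, "tz": -0.7, "turn": 0, "grip": 0.5}
    - {"tx": 0, "ty": 0, "tz": -0.7, "turn": 0, "grip": 0.5}
    - {"tx": 0, "ty": 0, "tz": 0, "turn": 0, "grip": 0.3}

```text
time: 23.98
position: [0.5446, 0.1607, 0.1954]
tool_rot: [1.671, 2.157, 0.628]
ft_force: [0.7, -0.4, -0.3]
grip_width: 0.445
grip_force: 0.0
```

```bash
python3 wr.py w8 .6028,.2289,.079 .6282,.1277,.079 .6155,.1795,.019;python3 - <<'E'
from bench import ctrl
import cv2,numpy as np
b=cv2.imread("pics/w8.png")
d=ctrl.get_image("side");a=d["pixels"][80:240,290:450,::-1];np.savez("side1.npz",**d)
c=np.zeros((400,800,3),np.uint8);c[:300,:400]=cv2.resize(b,(400,300));c[:400,400:]=cv2.resize(a,(400,400),interpolation=cv2.INTER_CUBIC);cv2.imwrite("pics/c8.png",c)
E
```

```text
t 23.98 q [ 0.114 -0.192 -0.437  2.178 -0.067  0.575 -0.041] p [0.5446 0.1607 0.1954] F [ 0.7 -0.4 -0.3]
x [-0.251  0.968  0.002] y [0.818 0.211 0.535] z [ 0.518  0.136 -0.845] lean deg 32.4
.6028,.2289,.079 [324. 158.]
.6282,.1277,.079 [323. 293.]
.6155,.1795,.019 [287. 211.]
```

View pics/c8.png

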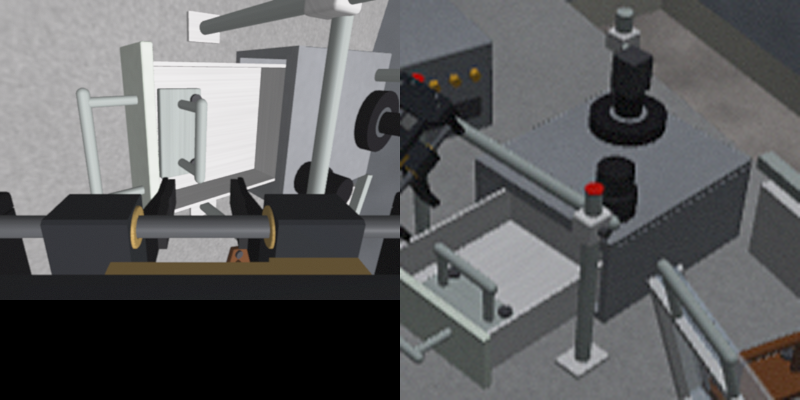

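The last view shows the master lying flat in the drawer, with its bar at wrist pixels (323,160)–(323,288) exactly where projected, and the fingers clear. Now I push the drawer, first on its panel and then on its handle.

Call:
send_rows:
  steps:
    - {"tx": 0, "ty": -0.6, "tz": 0, "turn": 0, "grip": 0}
    - {"tx": 0, "ty": -0.35, "tz": 0.4, "turn": 0, "grip": 0}
    - {"tx": 0, "ty": -0.2, "tz": 0.5, "turn": 0, "grip": 0}
    - {"tx": 0, "ty": 0, "tz": 0, "turn": 0, "grip": 0}

```text
time: 24.58
position: [0.512, 0.1527, 0.1047]
tool_rot: [1.679, 2.169, 0.616]
ft_force: [0.2, 0.4, -0.2]
grip_width: 0.015
grip_force: 0.0
```

```bash
python3 to.py .520,.155,.077
```

```text
t 24.57 q [ 0.133 -0.133 -0.485  2.331 -0.02   0.381 -0.096] p [0.512  0.1527 0.1047] F [ 0.2  0.4 -0.2]
x [-0.251  0.968  0.004] y [0.826 0.212 0.523] z [ 0.505  0.135 -0.853] lean deg 31.5
units [ 0.   -0.12  0.47] grasp units [ 0.   -0.12  0.55] g 0.02
```

Call:
send_rows:
  steps:
    - {"tx": 0, "ty": -0.12, "tz": 0.47, "turn": 0, "grip": 0}
    - {"tx": 0, "ty": 0.14, "tz": 0.087, "turn": 0, "grip": 0}
    - {"tx": 0, "ty": 0.2, "tz": 0.12, "turn": 0, "grip": 0}
    - {"tx": 0, "ty": 0.28, "tz": 0.173, "turn": 0, "grip": 0}
    - {"tx": 0, "ty": 0.28, "tz": 0.173, "turn": 0, "grip": 0}
    - {"tx": 0, "ty": 0.28, "tz": 0.173, "turn": 0, "grip": 0}
    - {"tx": 0, "ty": 0.2, "tz": 0.12, "turn": 0, "grip": 0}
    - {"tx": 0, "ty": 0.1, "tz": 0.06, "turn": 0, "grip": 0}

```text
time: 25.58
position: [0.625, 0.1818, 0.0829]
tool_rot: [1.675, 2.162, 0.623]
ft_force: [-2.0, -0.3, -0.6]
grip_width: 0.004
grip_force: 0.3
```

```bash
python3 st.py
```

```text
t 25.57 q [ 0.125  0.179 -0.503  2.104  0.4    0.346 -0.435] p [0.625  0.1818 0.0829] F [-2.  -0.3 -0.6]
x [-0.251  0.968  0.003] y [0.821 0.211 0.53 ] z [ 0.513  0.136 -0.848] lean deg 32.0
```

Call:
send_rows:
  steps:
    - {"tx": 0, "ty": -0.1, "tz": -0.5, "turn": 0, "grip": 0}
    - {"tx": 0, "ty": 0, "tz": -0.7, "turn": 0, "grip": 0}
    - {"tx": 0, "ty": -0.6, "tz": 0, "turn": 0, "grip": 0}
    - {"tx": 0, "ty": -0.6, "tz": 0, "turn": 0, "grip": 0}
    - {"tx": 0, "ty": 0, "tz": 0.5, "turn": 0, "grip": 0}
    - {"tx": 0, "ty": 0, "tz": 0, "turn": 0, "grip": 0}

```text
time: 26.32
position: [0.5379, 0.1595, 0.0758]
tool_rot: [1.675, 2.164, 0.622]
ft_force: [0.2, -0.1, 0.3]
grip_width: 0.004
grip_force: 0.0
```

```bash
python3 to.py .562,.166,.048
```

```text
t 26.32 q [ 0.289 -0.004 -0.654  2.299  0.182  0.296 -0.271] p [0.5379 0.1595 0.0758] F [ 0.2 -0.1  0.3]
x [-0.252  0.968  0.004] y [0.822 0.212 0.528] z [ 0.511  0.136 -0.849] lean deg 31.9
units [0.   0.11 0.61] grasp units [0.   0.11 0.7 ] g 0.0
```

Call:
send_rows:
  steps:
    - {"tx": 0, "ty": 0.0, "tz": 0.6, "turn": 0, "grip": 0}
    - {"tx": 0, "ty": 0.2, "tz": 0.12, "turn": 0, "grip": 0}
    - {"tx": 0, "ty": 0.2, "tz": 0.12, "turn": 0, "grip": 0}
    - {"tx": 0, "ty": 0.25, "tz": 0.155, "turn": 0, "grip": 0}
    - {"tx": 0, "ty": 0.15, "tz": 0.09, "turn": 0, "grip": 0}
    - {"tx": 0, "ty": 0, "tz": 0, "turn": 0, "grip": 0}

```text
time: 27.08
position: [0.6095, 0.1769, 0.0535]
tool_rot: [1.675, 2.159, 0.622]
ft_force: [-0.0, -0.1, -0.4]
grip_width: 0.004
grip_force: 0.0
```

```bash
python3 st.py
```

```text
t 27.07 q [ 0.194  0.21  -0.579  2.157  0.588  0.293 -0.613] p [0.6095 0.1769 0.0535] F [-0.  -0.1 -0.4]
x [-0.249  0.968  0.002] y [0.821 0.21  0.531] z [ 0.514  0.134 -0.847] lean deg 32.1
```

Call:
send_rows:
  steps:
    - {"tx": 0, "ty": 0.14, "tz": 0.11, "turn": 0, "grip": 0}
    - {"tx": 0, "ty": 0.14, "tz": 0.11, "turn": 0, "grip": 0}

```text
time: 27.32
position: [0.6292, 0.1816, 0.0502]
tool_rot: [1.675, 2.16, 0.619]
ft_force: [-0.7, -0.3, 0.6]
grip_width: 0.006
grip_force: 0.6
```

Call:
send_rows:
  steps:
    - {"tx": 0, "ty": 0.1, "tz": 0.06, "turn": 0, "grip": 0}
    - {"tx": 0, "ty": 0.1, "tz": 0.06, "turn": 0, "grip": 0}

```text
time: 27.58
position: [0.6428, 0.185, 0.0502]
tool_rot: [1.676, 2.16, 0.619]
ft_force: [-1.6, -1.6, 0.2]
grip_width: 0.005
grip_force: 0.8
```

Call:
send_rows:
  steps:
    - {"tx": 0, "ty": 0.06, "tz": 0.04, "turn": 0, "grip": 0}

```text
time: 27.7
position: [0.6471, 0.1862, 0.0503]
tool_rot: [1.676, 2.16, 0.62]
ft_force: [-2.6, -1.5, -1.7]
grip_width: 0.006
grip_force: 0.4
```

Call:
send_rows:
  steps:
    - {"tx": 0, "ty": 0.06, "tz": 0.04, "turn": 0, "grip": 0}

```text
time: 27.82
position: [0.6498, 0.1869, 0.0489]
tool_rot: [1.677, 2.162, 0.617]
ft_force: [-4.2, -1.4, -2.7]
grip_width: 0.006
grip_force: 0.6
```

Call:
send_rows:
  steps:
    - {"tx": 0, "ty": 0.06, "tz": 0.04, "turn": 0, "grip": 0}
    - {"tx": 0, "ty": 0, "tz": 0, "turn": 0, "grip": 0}

```text
time: 28.08
position: [0.6537, 0.1879, 0.0485]
tool_rot: [1.677, 2.162, 0.616]
ft_force: [-3.3, -1.0, -5.4]
grip_width: 0.006
grip_force: 2.7
```

Call:
send_rows:
  steps:
    - {"tx": 0, "ty": 0.06, "tz": 0.04, "turn": 0, "grip": 0}
    - {"tx": 0, "ty": 0, "tz": 0, "turn": 0, "grip": 0}

```text
time: 28.32
position: [0.6547, 0.188, 0.0462]
tool_rot: [1.68, 2.165, 0.608]
ft_force: [-16.1, -3.7, 2.8]
grip_width: 0.007
grip_force: 7.6
```

Call:
send_rows:
  steps:
    - {"tx": 0, "ty": -0.2, "tz": -0.1, "turn": 0, "grip": 0}
    - {"tx": 0, "ty": -0.2, "tz": -0.5, "turn": 0, "grip": 0}
    - {"tx": 0, "ty": 0, "tz": -0.8, "turn": 0, "grip": 0}
    - {"tx": 0, "ty": 0, "tz": -0.8, "turn": 0, "grip": 0}
    - {"tx": 0, "ty": 0, "tz": -0.8, "turn": 0, "grip": 0}
    - {"tx": 0, "ty": 0, "tz": -0.8, "turn": 0, "grip": 0}
    - {"tx": 0, "ty": 0, "tz": 0, "turn": 0, "grip": 0}

```text
time: 29.2
position: [0.5264, 0.1547, 0.2312]
tool_rot: [1.673, 2.156, 0.625]
ft_force: [-0.1, 0.2, -0.5]
grip_width: 0.006
grip_force: 0.0
```

```bash
python3 wr.py w9 .661,.191,.06 .6465,.2492,.06 .6755,.1328,.06
python3 - <<'E'
import numpy as np
from geo import *
D["w"]=dict(np.load("w9.npz"));g=D["w"]["pixels"].astype(int)
C=np.linalg.inv(D["w"]["cam_to_world"])
def proj(p):
    q=D["w"]["K"]@(C[:3,:3]@p+C[:3,3]);return q[:2]/q[2]
X=np.array([.9694,.2453,0]);Y=np.array([-.2453,.9694,0])
# scan along cabinet x at handle height, at several y offsets between the stubs: grey levels at 3mm steps
for y in(-.03,0.,.03):
    o=np.array([.661,.191,.06])+y*Y;r=[]
    for t in np.arange(-.03,.055,.003):
        u,v=proj(o+t*X).round().astype(int);r.append(int(g[v,u].mean()) if 0<=v<480 and 0<=u<640 else -1)
    print(y,r)
E
```

```text
t 29.2 q [ 0.321 -0.301 -0.583  2.161 -0.232  0.678  0.102] p [0.5264 0.1547 0.2312] F [-0.1  0.2 -0.5]
x [-0.248  0.969  0.001] y [0.819 0.209 0.534] z [ 0.517  0.134 -0.845] lean deg 32.3
.661,.191,.06 [353. 202.]
.6465,.2492,.06 [354. 136.]
.6755,.1328,.06 [351. 262.]
-0.03 [196, 192, 190, 191, 186, 185, 188, 192, 167, 119, 178, 209, 222, 214, 188, 174, 135, 135, 134, 136, 133, 134, 134, 133, 132, 132, 133, 133, 135]
0.0 [187, 187, 192, 189, 187, 192, 193, 186, 176, 124, 182, 213, 221, 213, 193, 170, 134, 135, 133, 133, 135, 135, 133, 134, 134, 133, 133, 133, 133]
0.03 [191, 191, 195, 191, 194, 196, 193, 192, 171, 130, 172, 215, 221, 213, 192, 177, 133, 134, 132, 133, 134, 133, 131, 132, 132, 133, 133, 133, 133]
```

Handle check by grey profile: the bar now stands about 172 mm in from its out position, and the push ended against a stop at 16 N, so the drawer is home. Now the hood.

```bash
cat > hood.py <<'E'
exec(open("st.py").read())
z=M[:,2];yaw=np.radians(-8);b=np.array([-np.sin(yaw),np.cos(yaw),0])
y=np.cross(z,b);y/=np.linalg.norm(y);x=np.cross(y,z);M2=np.c_[x,y,z]
print("turn units",(np.degrees(R.from_matrix(M.T@M2).as_rotvec())[2]/8).round(2))
g=np.array([.646,-.178,.281])
for k in(.1,0):print("pre",k,(M.T@(g+(.005-k)*z-s["position"])/.06).round(2))
E
python3 hood.py
```

```text
t 29.25 q [ 0.323 -0.302 -0.586  2.162 -0.232  0.677  0.102] p [0.5258 0.155  0.2303] F [-0.8  0.2  0.9]
x [-0.249  0.968 -0.   ] y [0.819 0.211 0.534] z [ 0.517  0.133 -0.846] lean deg 32.3
turn units 2.41
pre 0.1 [-5.87  0.92 -2.  ]
pre 0 [-5.87  0.92 -0.33]
```

Call:
send_rows:
  steps:
    - {"tx": 0, "ty": 0.31, "tz": -0.67, "turn": 0, "grip": 0.6}
    - {"tx": 0, "ty": 0.31, "tz": -0.67, "turn": 0, "grip": 0.6}
    - {"tx": 0, "ty": 0.3, "tz": -0.8, "turn": 0, "grip": 0.6}
    - {"tx": -0.95, "ty": 0, "tz": 0, "turn": 0, "grip": 0.6}
    - {"tx": -0.98, "ty": 0, "tz": 0, "turn": 0, "grip": 0.6}
    - {"tx": -0.98, "ty": 0, "tz": 0, "turn": 0, "grip": 0.6}
    - {"tx": -0.98, "ty": 0, "tz": 0, "turn": 0, "grip": 0.6}
    - {"tx": -0.98, "ty": 0, "tz": 0, "turn": 0, "grip": 0.6}
    - {"tx": -0.98, "ty": 0, "tz": 0, "turn": 0, "grip": 0.6}
    - {"tx": 0, "ty": 0, "tz": 0, "turn": 0.8, "grip": 0.6}
    - {"tx": 0, "ty": 0, "tz": 0, "turn": 0.8, "grip": 0.6}
    - {"tx": 0, "ty": 0, "tz": 0, "turn": 0.8, "grip": 0.6}

```text
time: 30.75
position: [0.6193, -0.1795, 0.3312]
tool_rot: [2.061, 1.899, 0.691]
ft_force: [0.7, 0.8, 0.4]
grip_width: 0.602
grip_force: 0.0
```

```bash
python3 hood.py; python3 wr.py w10 .657,-.114,.281 .635,-.242,.281 .646,-.178,.281|tail -3;python3 - <<'E'
import numpy as np
from geo import *
D["w"]=dict(np.load("w10.npz"));g=D["w"]["pixels"].astype(int)
C=np.linalg.inv(D["w"]["cam_to_world"])
for y in(-.05,-.02,.02,.05):
    r=[]
    for t in np.arange(-.04,.041,.004):
        p=np.array([.646,-.178,.281])+y*np.array([.139,.99,0])+t*np.array([.99,-.139,0])
        q=D["w"]["K"]@(C[:3,:3]@p+C[:3,3]);u,v=(q[:2]/q[2]).round().astype(int)
        r.append(int(g[v,u].mean()) if 0<=v<480 and 0<=u<640 else -1)
    print(y,r)
E
```

```text
t 30.75 q [-0.068 -0.047  0.475  1.773 -0.364  0.997  0.464] p [ 0.6193 -0.1795  0.3312] F [0.7 0.8 0.4]
x [0.036 0.985 0.17 ] y [ 0.864 -0.116  0.49 ] z [ 0.502  0.129 -0.855] lean deg 31.3
turn units 0.04
pre 0.1 [-0.1  -0.03 -0.64]
pre 0 [-0.1  -0.03  1.03]
.657,-.114,.281 [325. 161.]
.635,-.242,.281 [318. 391.]
.646,-.178,.281 [321. 279.]
-0.05 [186, 117, 118, 126, 129, 130, 135, 138, 148, 151, 148, 144, 131, 128, 124, 117, 113, 112, 109, 105, 102]
-0.02 [53, 51, 50, 133, 137, 235, 161, 246, 248, 193, 232, 233, 239, 214, 212, 210, 207, 215, 145, 56, 58]
0.02 [63, 35, 45, 239, 245, 237, 153, 246, 232, 191, 233, 232, 243, 215, 215, 219, 217, 216, 222, 217, 214]
0.05 [64, 35, 44, 247, 244, 237, 117, 109, 110, 191, 233, 232, 243, 214, 205, 218, 211, 208, 215, 215, 209]
```

Call:
send_rows:
  newtons: 12
  steps:
    - {"tx": -0.1, "ty": -0.13, "tz": 0.2, "turn": 0, "grip": 0.6}
    - {"tx": 0, "ty": 0, "tz": 0.4, "turn": 0, "grip": 0.6}
    - {"tx": 0, "ty": 0, "tz": 0.35, "turn": 0, "grip": 0.6}
    - {"tx": 0, "ty": 0, "tz": 0, "turn": 0, "grip": 0.4}
    - {"tx": 0, "ty": 0, "tz": 0, "turn": 0, "grip": 0.2}
    - {"tx": 0, "ty": 0, "tz": 0, "turn": 0, "grip": 0}
    - {"tx": 0, "ty": 0, "tz": 0, "turn": 0, "grip": 0}

```text
time: 31.68
position: [0.6409, -0.1773, 0.2784]
tool_rot: [2.057, 1.902, 0.691]
ft_force: [0.5, 0.2, 2.2]
grip_width: 0.233
grip_force: 1.4
```

```bash
cat > arc.py <<'E'
exec(open("st.py").read())
print("g",s["grip_width"],s["grip_force"])
g=s["position"]-.005*M[:,2];H=np.array([.6947,-.185,.0555]);u=np.array([.99,-.139,0])
d=g-H;r=np.hypot(d@u,d[2]);f=np.arctan2(d[2],-(d@u));print("bar",g.round(4),"r",r.round(4),"phi",f.round(3))
for n in range(9):
    f2=f-.1;st=(-np.cos(f2)*r+np.cos(f)*r)*u+np.array([0,0,r*(np.sin(f2)-np.sin(f))]);print(round(f,2),(M.T@st/.06).round(2));f=f2
E
python3 arc.py
```

```text
t 31.68 q [-0.074  0.027  0.484  1.814 -0.435  0.903  0.532] p [ 0.6409 -0.1773  0.2784] F [0.5 0.2 2.2]
x [0.032 0.985 0.169] y [ 0.864 -0.113  0.491] z [ 0.503  0.13  -0.855] lean deg 31.3
g 0.23291880804165976 1.3698546588420868
bar [ 0.6384 -0.1779  0.2827] r 0.2341 phi 1.326
1.33 [ 0.02 -0.38 -0.08]
1.23 [ 0.01 -0.39 -0.04]
1.13 [ 0.   -0.39 -0.01]
1.03 [-0.   -0.39  0.03]
0.93 [-0.01 -0.38  0.07]
0.83 [-0.02 -0.37  0.11]
0.73 [-0.03 -0.36  0.14]
0.63 [-0.03 -0.35  0.18]
0.53 [-0.04 -0.33  0.21]
```

Call:
send_rows:
  steps:
    - {"tx": 0, "ty": 0, "tz": 0, "turn": 0, "grip": 0}
    - {"tx": 0, "ty": 0, "tz": 0, "turn": 0, "grip": 0}

```text
time: 31.92
position: [0.6415, -0.1774, 0.2791]
tool_rot: [2.057, 1.901, 0.692]
ft_force: [0.9, -0.2, 5.2]
grip_width: 0.134
grip_force: 12.0
```

```bash
python3 arc.py|head -4
```

```text
t 31.93 q [-0.074  0.027  0.484  1.813 -0.435  0.903  0.531] p [ 0.6415 -0.1774  0.2791] F [ 0.9 -0.2  5.2]
x [0.032 0.985 0.169] y [ 0.863 -0.113  0.492] z [ 0.504  0.13  -0.854] lean deg 31.4
g 0.13449163229581795 11.998596489429474
bar [ 0.639  -0.178   0.2834] r 0.2347 phi 1.329
```

Call:
send_rows:
  steps:
    - {"tx": 0.01, "ty": -0.19, "tz": -0.05, "turn": 0, "grip": 0}
    - {"tx": 0.01, "ty": -0.29, "tz": -0.04, "turn": 0, "grip": 0}
    - {"tx": 0.01, "ty": -0.29, "tz": -0.02, "turn": 0, "grip": 0}
    - {"tx": 0, "ty": -0.29, "tz": 0, "turn": 0, "grip": 0}
    - {"tx": 0, "ty": -0.29, "tz": 0.02, "turn": 0, "grip": 0}
    - {"tx": 0, "ty": -0.2, "tz": 0.03, "turn": 0, "grip": 0}

```text
time: 32.67
position: [0.5569, -0.1654, 0.2341]
tool_rot: [2.06, 1.904, 0.689]
ft_force: [1.7, -2.1, 1.3]
grip_width: 0.138
grip_force: 12.0
```

```bash
python3 arc.py
```

```text
t 32.67 q [-0.063 -0.137  0.476  2.04  -0.369  0.823  0.542] p [ 0.5569 -0.1654  0.2341] F [ 1.7 -2.1  1.3]
x [0.033 0.985 0.17 ] y [ 0.865 -0.113  0.488] z [ 0.5    0.131 -0.856] lean deg 31.1
g 0.1378495664305042 12.002096772193909
bar [ 0.5544 -0.166   0.2384] r 0.2313 phi 0.912
0.91 [-0.01 -0.38  0.08]
0.81 [-0.02 -0.37  0.11]
0.71 [-0.03 -0.36  0.15]
0.61 [-0.03 -0.34  0.18]
0.51 [-0.04 -0.32  0.21]
0.41 [-0.05 -0.3   0.24]
0.31 [-0.05 -0.27  0.27]
0.21 [-0.06 -0.24  0.3 ]
0.11 [-0.06 -0.21  0.32]
```

Works well; continuing along the arc.

Call:
send_rows:
  steps:
    - {"tx": -0.01, "ty": -0.28, "tz": 0.06, "turn": 0, "grip": 0}
    - {"tx": -0.01, "ty": -0.28, "tz": 0.08, "turn": 0, "grip": 0}
    - {"tx": -0.02, "ty": -0.28, "tz": 0.1, "turn": 0, "grip": 0}
    - {"tx": -0.02, "ty": -0.27, "tz": 0.12, "turn": 0, "grip": 0}

```text
time: 33.17
position: [0.5108, -0.1588, 0.1827]
tool_rot: [2.059, 1.903, 0.689]
ft_force: [4.4, -3.3, -1.9]
grip_width: 0.131
grip_force: 12.0
```

```bash
python3 arc.py
```

```text
t 33.17 q [-0.05  -0.198  0.49   2.193 -0.378  0.734  0.605] p [ 0.5108 -0.1588  0.1827] F [ 4.4 -3.3 -1.9]
x [0.033 0.985 0.169] y [ 0.865 -0.113  0.489] z [ 0.501  0.13  -0.856] lean deg 31.2
g 0.13139068971795567 12.008639574050903
bar [ 0.5083 -0.1594  0.187 ] r 0.2295 phi 0.61
0.61 [-0.03 -0.34  0.18]
0.51 [-0.04 -0.32  0.21]
0.41 [-0.05 -0.29  0.24]
0.31 [-0.05 -0.27  0.27]
0.21 [-0.06 -0.24  0.29]
0.11 [-0.06 -0.21  0.32]
0.01 [-0.07 -0.17  0.33]
-0.09 [-0.07 -0.14  0.35]
-0.19 [-0.07 -0.1   0.36]
```

Call:
send_rows:
  steps:
    - {"tx": -0.03, "ty": -0.27, "tz": 0.13, "turn": 0, "grip": 0}
    - {"tx": -0.03, "ty": -0.25, "tz": 0.16, "turn": 0, "grip": 0}
    - {"tx": -0.03, "ty": -0.23, "tz": 0.18, "turn": 0, "grip": 0}
    - {"tx": -0.03, "ty": -0.15, "tz": 0.15, "turn": 0, "grip": 0}

```text
time: 33.67
position: [0.4825, -0.1548, 0.1231]
tool_rot: [2.059, 1.903, 0.689]
ft_force: [0.2, -2.0, 1.4]
grip_width: 0.131
grip_force: 12.0
```

```bash
python3 arc.py
```

```text
t 33.67 q [-0.067 -0.183  0.544  2.312 -0.462  0.625  0.739] p [ 0.4825 -0.1548  0.1231] F [ 0.2 -2.   1.4]
x [0.033 0.985 0.169] y [ 0.865 -0.113  0.489] z [ 0.501  0.13  -0.856] lean deg 31.2
g 0.1314550885267241 12.00495332479477
bar [ 0.48   -0.1555  0.1274] r 0.2283 phi 0.32
0.32 [-0.05 -0.27  0.27]
0.22 [-0.06 -0.24  0.29]
0.12 [-0.06 -0.21  0.31]
0.02 [-0.07 -0.18  0.33]
-0.08 [-0.07 -0.14  0.35]
-0.18 [-0.07 -0.11  0.36]
-0.28 [-0.07 -0.07  0.37]
-0.38 [-0.07 -0.03  0.37]
-0.48 [-0.08  0.01  0.37]
```

Call:
send_rows:
  steps:
    - {"tx": -0.05, "ty": -0.22, "tz": 0.22, "turn": 0, "grip": 0}
    - {"tx": -0.05, "ty": -0.2, "tz": 0.24, "turn": 0, "grip": 0}
    - {"tx": -0.05, "ty": -0.16, "tz": 0.22, "turn": 0, "grip": 0}

```text
time: 34.05
position: [0.473, -0.1535, 0.0699]
tool_rot: [2.059, 1.904, 0.691]
ft_force: [6.5, 2.7, 0.6]
grip_width: 0.131
grip_force: 12.0
```

```bash
python3 arc.py|head -5
```

```text
t 34.05 q [-0.117 -0.096  0.63   2.377 -0.655  0.535  0.962] p [ 0.473  -0.1535  0.0699] F [6.5 2.7 0.6]
x [0.032 0.985 0.17 ] y [ 0.865 -0.113  0.489] z [ 0.501  0.132 -0.855] lean deg 31.2
g 0.13092537828877243 12.000160217285156
bar [ 0.4705 -0.1542  0.0742] r 0.227 phi 0.082
0.08 [-0.06 -0.2   0.32]
```

Call:
send_rows:
  steps:
    - {"tx": -0.02, "ty": -0.04, "tz": 0.12, "turn": 0, "grip": 0}
    - {"tx": -0.02, "ty": -0.04, "tz": 0.1, "turn": 0, "grip": 0}
    - {"tx": 0, "ty": 0, "tz": 0, "turn": 0, "grip": 0}

```text
time: 34.42
position: [0.4761, -0.154, 0.057]
tool_rot: [2.059, 1.903, 0.692]
ft_force: [2.2, -0.8, 3.4]
grip_width: 0.127
grip_force: 12.0
```

```bash
python3 arc.py|head -5
```

```text
t 34.42 q [-0.132 -0.055  0.65   2.381 -0.739  0.519  1.044] p [ 0.4761 -0.154   0.057 ] F [ 2.2 -0.8  3.4]
x [0.032 0.985 0.171] y [ 0.865 -0.113  0.49 ] z [ 0.502  0.132 -0.855] lean deg 31.2
g 0.12740502643337973 11.995646972791292
bar [ 0.4736 -0.1547  0.0612] r 0.2232 phi 0.026
0.03 [-0.06 -0.17  0.32]
```

Call:
send_rows:
  steps:
    - {"tx": 0, "ty": -0.04, "tz": 0.06, "turn": 0, "grip": 0}
    - {"tx": 0, "ty": 0, "tz": 0, "turn": 0, "grip": 0}

```text
time: 34.67
position: [0.4774, -0.1541, 0.0544]
tool_rot: [2.056, 1.9, 0.694]
ft_force: [2.4, -1.4, 9.6]
grip_width: 0.132
grip_force: 12.0
```

Call:
send_rows:
  steps:
    - {"tx": 0, "ty": -0.04, "tz": 0.06, "turn": 0, "grip": 0}
    - {"tx": 0, "ty": 0, "tz": 0, "turn": 0, "grip": 0}

```text
time: 34.92
position: [0.479, -0.1543, 0.0515]
tool_rot: [2.054, 1.897, 0.695]
ft_force: [7.4, -1.0, 8.2]
grip_width: 0.126
grip_force: 11.7
```

Call:
send_rows:
  steps:
    - {"tx": 0, "ty": 0, "tz": 0, "turn": 0, "grip": 0.3}
    - {"tx": 0, "ty": 0, "tz": 0, "turn": 0, "grip": 0.5}
    - {"tx": 0, "ty": 0, "tz": 0, "turn": 0, "grip": 0.5}
    - {"tx": 0, "ty": 0, "tz": 0, "turn": 0, "grip": 0.5}

```text
time: 35.42
position: [0.4735, -0.1517, 0.0467]
tool_rot: [2.061, 1.907, 0.689]
ft_force: [0.5, 0.5, -0.2]
grip_width: 0.465
grip_force: 0.0
```

Call:
send_rows:
  steps:
    - {"tx": 0, "ty": 0, "tz": -0.25, "turn": 0, "grip": 0.5}
    - {"tx": 0, "ty": 0, "tz": -0.3, "turn": 0, "grip": 0.5}

```text
time: 35.67
position: [0.457, -0.1562, 0.0752]
tool_rot: [2.061, 1.907, 0.688]
ft_force: [0.4, 0.1, -1.0]
grip_width: 0.5
grip_force: 0.0
```

Call:
send_rows:
  steps:
    - {"tx": 0, "ty": 0, "tz": -0.4, "turn": 0, "grip": 0.5}
    - {"tx": 0, "ty": 0.2, "tz": -0.5, "turn": 0, "grip": 0.5}
    - {"tx": 0, "ty": 0.3, "tz": -0.6, "turn": 0, "grip": 0.5}
    - {"tx": 0, "ty": 0.4, "tz": -0.7, "turn": 0, "grip": 0.5}
    - {"tx": 0, "ty": 0.4, "tz": -0.7, "turn": 0, "grip": 0.5}
    - {"tx": 0, "ty": 0, "tz": 0, "turn": 0, "grip": 0.5}

```text
time: 36.42
position: [0.4384, -0.1889, 0.2263]
tool_rot: [2.062, 1.889, 0.685]
ft_force: [-1.2, 0.5, 0.2]
grip_width: 0.496
grip_force: 0.0
```

```bash
python3 st.py
python3 - <<'E'
from geo import *
from bench import ctrl
d=ctrl.get_image("side");C=np.linalg.inv(d["cam_to_world"]);g=d["pixels"].astype(int)
H=np.array([.6947,-.185,.0555]);u=np.array([.99,-.139,0]);v=np.array([.139,.99,0])
# brightness scan vertically through the bar's expected place, on side image
for y in(-.03,0,.03):
    r=[]
    for z in np.arange(.03,.11,.004):
        q=d["K"]@(C[:3,:3]@(H-.235*u+y*v+[0,0,z-H[2]])+C[:3,3]);p=(q[:2]/q[2]).round().astype(int);r.append(int(g[p[1],p[0]].mean()))
    print(y,r)
E
```

```text
t 36.42 q [ 0.642 -0.301  0.009  2.203 -0.518  0.941  0.811] p [ 0.4384 -0.1889  0.2263] F [-1.2  0.5  0.2]
x [0.042 0.985 0.165] y [ 0.862 -0.119  0.493] z [ 0.506  0.121 -0.854] lean deg 31.3
-0.03 [116, 118, 117, 116, 117, 119, 118, 116, 118, 117, 118, 119, 105, 71, 77, 95, 109, 123, 131, 137]
0 [114, 114, 117, 117, 116, 113, 116, 119, 118, 115, 115, 121, 123, 103, 74, 81, 98, 112, 123, 139]
0.03 [114, 113, 111, 112, 115, 114, 111, 114, 114, 116, 115, 117, 97, 79, 89, 100, 117, 127, 138, 138]
```

Run:
```python
from geo import *
from bench import ctrl
u=np.array([.99,-.139,0]);v=np.array([.139,.99,0])
for n in("side","top"):
    d=ctrl.get_image(n);C=np.linalg.inv(d["cam_to_world"]);g=d["pixels"].astype(int);np.savez(n+"2.npz",**d)
    for y in(-.03,.03):
        r=[]
        for t in np.arange(-.03,.061,.003):
            q=d["K"]@(C[:3,:3]@(np.array([.4736,-.1547,.0605])+y*v+t*u)+C[:3,3]);p=q[:2]/q[2]
            r.append(int(cv2.getRectSubPix(d["pixels"],(1,1),tuple(map(float,p))).mean()) if 0 else int(g[int(round(p[1])),int(round(p[0]))].mean()))
        print(n,y,r)
```

```text
side -0.03 [117, 118, 115, 109, 109, 114, 120, 119, 98, 121, 136, 136, 125, 111, 114, 115, 121, 118, 119, 112, 120, 118, 106, 25, 19, 29, 27, 18, 58, 86, 133]
side 0.03 [116, 111, 116, 119, 113, 115, 115, 117, 95, 111, 140, 141, 143, 119, 116, 116, 114, 115, 112, 116, 114, 117, 103, 37, 26, 26, 27, 26, 35, 115, 130]
top -0.03 [139, 139, 135, 135, 136, 137, 136, 135, 129, 148, 158, 157, 144, 139, 137, 138, 140, 140, 138, 140, 141, 140, 139, 132, 99, 57, 44, 54, 94, 143, 180]
top 0.03 [136, 135, 136, 141, 141, 140, 136, 127, 129, 148, 159, 157, 142, 140, 141, 142, 140, 138, 140, 142, 141, 141, 138, 129, 93, 59, 47, 56, 102, 147, 185]
```

Both views put the hood bar at the same spot in the 60 mm plane, so the hood is down. The arm is clear, so I hand in.

```bash
python3 -c "
from bench import ctrl
print(ctrl.close_job())"
```

```text
the job is handed in; nothing more can be done
None
```

I handed the job in at about 36 s: by my measurements the master lies flat in the drawer, the drawer is home and the hood is down. The hand-in returned no verdict.

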